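# Re-seat the slipped battery pack in the exhibit's power box

### The arm

A 6-joint arm with a two-finger parallel gripper is mounted at the origin on the work surface. World frame = base frame: x ahead of the robot, y to its left, z up, the work surface at z = 0. Lengths are in m, angles in degrees, forces in N, time in s.
With the tool pointing down it reaches from about 0.3 to 0.75 m from the base axis. Payload 8.5 kg.
Tool frame: the origin (TCP) lies between the finger pads; the fingertips stand ahead of it and the grasp point (between the pads) lies 8 mm behind it (env.tcp_to_tips is the z of the fingertips in the tool frame, in m); z points along the fingers, x is the direction in which the jaws open and shut, and the axes are right-handed (so a half turn about z gives the same grasp; the last joint's range is limited). The gripper opens to 85 mm and grips with 20 to 120 N. Pads are 22 mm wide; open, the fingers measure 114 mm over their backs; the gripper's body (76 mm by 85 mm) begins 54 mm behind the grasp point. The pads swing forward as they close: fully open they stand 13 mm farther back than shut.
Start: joints at [-81.606, 21.807, 74.336, -0, 83.858, -12.336], TCP at [0.195, -0.514, 0.242] pointing down, gripper open.
Joint ranges: [-178.18, 178.18], [-50.72, 133.34], [12.68, 142.11], [-81.47, 261.47], [9.98, 163.14], [-165.26, 165.26]. Speed limits (degrees/s): [136.94, 136.94, 180, 180, 180, 180].

### API

Orientations are given as a 3x3 rotation matrix whose columns are the frame's x, y, z axes.
In Python, from rig import observe, viewer, env gives the robot as it stands.
- The arm moves only by the tool jog_arm, never from a script. Its arguments are lists of equal length, an entry for each row: "dr": the turn, a rotation vector about the tool's x, y, z in rad, a list of three; "slide": the shift along the tool's x, y, z in m, a list of three; "gripper": the opening, from -1 (shut) to 1 (fully open), so that 0 is half open. In form: {"dr": [[rx, ry, rz], ...], "slide": [[dx, dy, dz], ...], "gripper": [gripper, ...]}. A call has exactly 10 rows; each row shifts and turns the commanded pose from where the row before left it, along the tool's axes as they then stand; what a row does not reach is not made up. A row lasts 1/10 s, in which the tool goes at most 50 mm and 8.59 degrees, less where a joint would pass 70% of its speed; a pose out of reach is approached as far as the arm can. A call is refused whole if a number of a shift passes 0.05 or a number of a turn 0.15, either way. A call with a gripper value outside its range is refused whole. The fingers move at their own pace and stop on an object; "force" is the grip in N (left out, the last holds). Time passes only in rows, so rows that do not move let the fingers close, or fill a call up. It gives the time, the measured TCP pose, the force and the opening at its end, in the units of the state.
- observe(): the state, without advancing time (a new reading comes with each control period).
- viewer.get_image(name): name is "scene" or "top"; returns a dict with "pixels" (384x512x3 uint8, blue, green, red), "camera_matrix" (3x3 intrinsics, pixels), "dist_coeffs" ([k1, k2, p1, p2, k3] as OpenCV has them; the pictures are not rectified), "R" (3x3) and "t" (3): a world point X has camera coordinates R X + t. Camera axes: x right, y down, z forward; pixel columns grow to the right and rows downward; lengths in m; the calibration is good to about 2 mm. A picture is of the moment at which its call begins. There is no depth.
- env.close_job(): hands the job in, once; it reports no verdict.
The state is a dict: "time_s": time; "q": joint angles; "qvel": joint speeds; "joint_efforts": joint torques, N m; "position": TCP position; "tool_rot": TCP orientation; "ft_force": force on the tool from outside, world axes, zero at the start; "wrist_torque": the same for the moment, N m; "grip_width": finger opening in m.
Only numpy, scipy, OpenCV 4.12 (cv2) and the standard library are available. Lean on these libraries where they do the work, as an engineer would, in place of code of your own. Each camera call takes 0.05 s, during which the arm holds its last target.

### The job

The battery pack inside the model town's white power box has slid down its sloping cradle and lost contact. Pull the green paddle handle in the lid to trip the latch, raise the lid all the way so that it stays up by itself, then push the pack up the cradle until its contact end rests squarely against the stop at the top. Leave it there with the lid up, and leave the models and tools around the box where they are.

Things in the scene. Friction and masses are not known exactly. Their poses are not given: they have to be found in the camera images.
- power_box: White fixed box, 240 mm deep (its x) by 246 wide (its y), walls 6 mm. Origin: centre of its underside on the table; its x axis points from the low front (robot side) to the high back. Its rim slopes up from 81 mm high at the front to 193 mm at the back, 25 deg, so the closed lid's upper face leans towards the robot by 25 deg. The walls end about 12 mm below the lid's face (front wall 69 mm high). Empty but for cradle and pack.
- lid_hinge (a point): Middle of the lid's hinge line (along box y) at the top back edge, 120 mm behind the box's centre, 193 mm up. x lies in the lid's upper face, pointing from its free edge to the hinge; z is that face's outward normal; both turn with the lid. Lid: flat, 8 mm thick, 246 wide, reaching 266 mm from the hinge; clear window, white rim.
- lid (a joint): Lid angle, rad: 0 shut, growing as the free front edge rises, stop at 1.2 (then the lid slopes 44 deg up towards the robot, above the box, so the inside must be entered from the front with a tilted tool). Stiff friction hinge: stays where left; 5 to 10 N at the paddle raises it.
- paddle_grip (a point): Centre of the green paddle: a bar 54 mm long (down the slope), 50 wide (box y), 12 thick, top flush with the lid, in a black dish 130 wide (y), 70 long, 28 deep; 40 mm free on each side for a finger, 16 mm below it. Its hinge (along y) is 33 mm up the slope from this point. Grip it across its width and pull outwards. Axes: x towards its hinge, z out of its top.
- paddle (a joint): Paddle angle, rad: 0 flush (its grip point then lies 228 mm from the lid hinge, 6 mm below the lid's face), growing as its lower (robot side) end is pulled out of the dish, stop at 0.5; a light spring (about 4 N) returns it. Two hooks hold the lid shut until the paddle passes about 0.25; once the lid is up by 0.1 rad the paddle may go back.
- cradle: Aluminium ramp fixed in the box, rising 8 deg towards the back. Origin on its sliding surface, 36 mm above the table, at the box's centre; x axis points up the ramp, z is its normal. Surface reaches from x = -100 to the stop at x = +85 mm, 84 mm wide between two guide ribs 8 mm high.
- stop (a point): Point on the ramp surface at the middle of the foot of the top stop's face (black block with two brass strips, 45 mm high). Axes as the cradle's. The stop faces down the ramp.
- pack: Loose blue battery pack with an orange band, 90 mm long (its x) x 64 wide x 36 high, about 0.4 kg, lying on the cradle 30 to 45 mm below the stop. Origin: centre of its underside. Its x axis points to the end with brass contacts, which faces up the ramp. Friction keeps it where it is left; pushing takes 3 to 6 N.
- pack_nose (a point): Middle of the lower edge of the pack's contact end (45 mm from its origin along its x). Axes as the pack's.
- car: Small white model car, 110 mm long, bystander beside the box. Origin at the centre of its underside.
- tree: Model tree, 117 mm high, bystander. Origin at the centre of its underside.
- post: White model charging post with green panel, 140 mm high, bystander. Origin at the centre of its underside.
- bulb: Light bulb on a white foot, 104 mm high, bystander. Origin at the centre of its underside.
- screwdriver: Screwdriver lying on the table, bystander.
- paint_jar: White jar with orange cap, 70 mm high, bystander. Origin at the centre of its underside.

How it is judged (in metres and radians):
On the way, in this order (a step that is already met when the one before it is completed fails the run):
1. the paddle is pulled out of its dish to trip the latch (value of joint paddle above 0.12 rad), for 0.05 s.
2. the lid is raised all the way (past 1.05 rad) before the pack is home (value of joint lid above 1.05 rad and x of pack_nose in the frame of stop below -0.015 m), for 0.2 s.
3. the pack is pushed up to the stop (x of pack_nose in the frame of stop above -0.005 m), for 0.1 s.
At the end, for the whole second after the job is handed in: Lid standing open by itself (joint above 1.02 rad) with the paddle sprung back (below 0.1 rad); the pack at rest flat on the cradle, its contact end within 5 mm of the stop, square to it within 0.1 rad and within 22 mm of its middle sideways (value of joint lid above 1.02 rad and value of joint paddle below 0.1 rad and x of pack_nose in the frame of stop above -0.005 m and y of pack_nose in the frame of stop between -0.022 and 0.022 m and z of pack_nose in the frame of stop below 0.006 m and angle between the x axis of pack and the x axis of cradle, either way round below 0.1 rad and angle between the z axis of pack and the z axis of cradle, either way round below 0.1 rad and linear speed of pack below 0.01 m/s); the robot touches nothing.
It fails at once if a bystander is moved more than 30 mm (distance of any of car, tree, post, bulb, screwdriver, paint_jar from where it was at the start of the episode above 0.03 m).
It also fails if it takes over 64 s, if anything falls off the work surface, if the arm or the gripper's body presses on something with over 40 N, if the wrist force passes 120 N, or if a joint passes its speed limit or range.

## Working session

There is one attempt and no reset: what is moved stays moved. The work goes in short steps, Python scripts to look and compute and a tool call to move; the robot and the scene stay as the last step left them, time stands still between calls to the robot, and variables do not carry over. Pictures are saved under pics/ and viewed, and the job is handed in when it is done.

Besides the shell and the picture viewer there is one more tool, called as name(argument=value, ...), one argument or row to a line, values as JSON. jog_arm: Moves the arm, as the interface text tells. Its arguments: {"type":"object","properties":{"dr":{"type":"array","items":{"type":"array","items":{"type":"number"}}},"slide":{"type":"array","items":{"type":"array","items":{"type":"number"}}},"gripper":{"type":"array","items":{"type":"number"}},"force":{"type":"number"}},"required":["dr","slide","gripper"]}

```bash
ls; mkdir -p pics; python3 - <<'E'
from rig import observe, viewer, env
import cv2,numpy as np
for n in("scene","top"):
    d=viewer.get_image(n); cv2.imwrite(f"pics/{n}0.png",d["pixels"])
    np.savez(f"{n}0.npz",**{k:np.array(v) for k,v in d.items()})
    print(n,d["camera_matrix"],d["dist_coeffs"],d["R"],d["t"], -np.array(d["R"]).T@d["t"])
s=observe();print(s); print(env.tcp_to_tips)
E
```

```text
pics
scene [[353.81978229   0.         252.85827215]
 [  0.         353.81978229 191.5687471 ]
 [  0.           0.           1.        ]] [-0.08218133  0.          0.          0.          0.        ] [[-0.24557724  0.96929411 -0.01267878]
 [ 0.76433266  0.18557114 -0.61754266]
 [-0.59622765 -0.16134523 -0.78643519]] [ 0.15316912 -0.34039623  1.41248894] [1.13995577 0.14260015 0.90256381]
top [[360.87554475   0.         262.1773749 ]
 [  0.         360.87554475 196.37239863]
 [  0.           0.           1.        ]] [-0.11741823  0.          0.          0.          0.        ] [[-0.00359663 -0.99997692 -0.00576435]
 [-0.99937065  0.00379775 -0.03526866]
 [ 0.03528974  0.00563387 -0.99936124]] [0.00484018 0.54263111 1.306127  ] [ 0.49621413 -0.00457927  1.32445848]
{'time_s': 0.1, 'q': array([-8.16073115e+01,  2.18364099e+01,  7.43765878e+01, -1.09393632e-03,
        8.38563080e+01, -1.23346498e+01]), 'qvel': array([-0.03985899, -0.15426645, -0.11947342,  0.04794709,  0.05813031,
        0.0322022 ]), 'joint_efforts': array([ 3.97397293e-03, -4.49214363e+01, -2.31656849e+01, -1.59779593e-04,
        3.62483523e-03, -3.65595682e-06]), 'position': array([ 0.19462647, -0.51417198,  0.24180275]), 'tool_rot': array([[ 3.53922950e-01, -9.35274563e-01, -1.95330771e-04],
       [-9.35273831e-01, -3.53922922e-01,  1.19388648e-03],
       [-1.18574369e-03, -2.39856065e-04, -9.99999268e-01]]), 'ft_force': array([ 0.40276792,  0.32332748, -0.94350057]), 'wrist_torque': array([-0.03021778,  0.00368607,  0.03408503]), 'grip_width': 0.08546249996357974}
0.011
```

View pics/scene0.png

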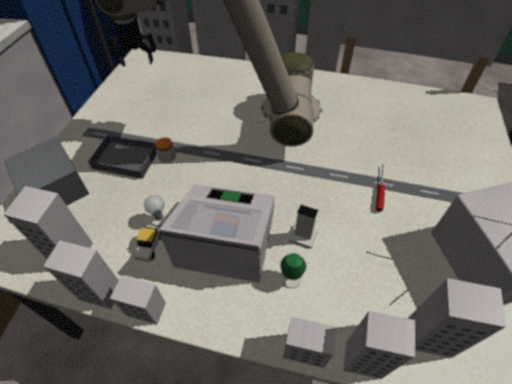

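View pics/top0.png

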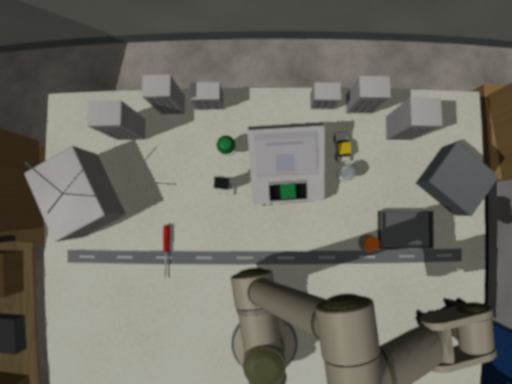

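The top view shows the box at about (287,163) with the green paddle at (288,191). The scene camera sees the box from behind, with the paddle near (231,197). I'll zoom in.

```bash
python3 - <<'E'
import cv2,numpy as np
t=np.load("top0.npz")["pixels"];s=np.load("scene0.npz")["pixels"]
a=cv2.resize(t[110:220,200:370],None,fx=4.7,fy=4.7,interpolation=cv2.INTER_CUBIC)
b=cv2.resize(s[170:300,130:330],None,fx=4,fy=4,interpolation=cv2.INTER_CUBIC)
cv2.imwrite("pics/t0z.png",a);cv2.imwrite("pics/s0z.png",b)
E
```

```text
(no output)
```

View pics/t0z.png

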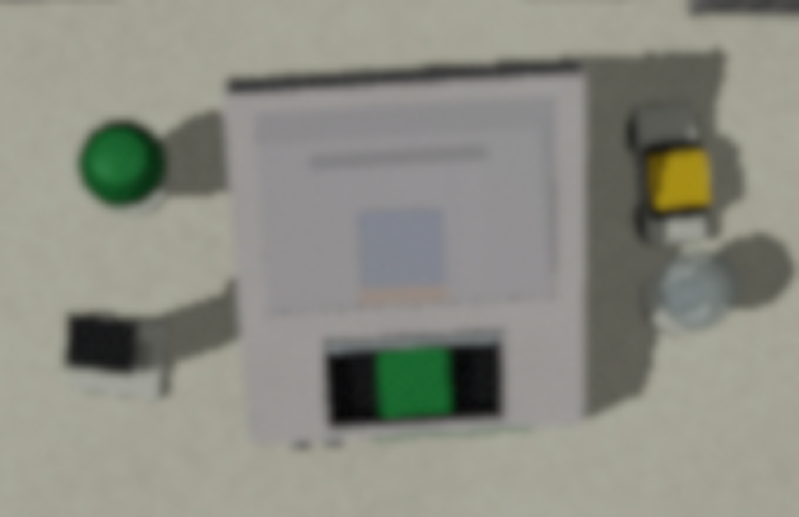

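View pics/s0z.png

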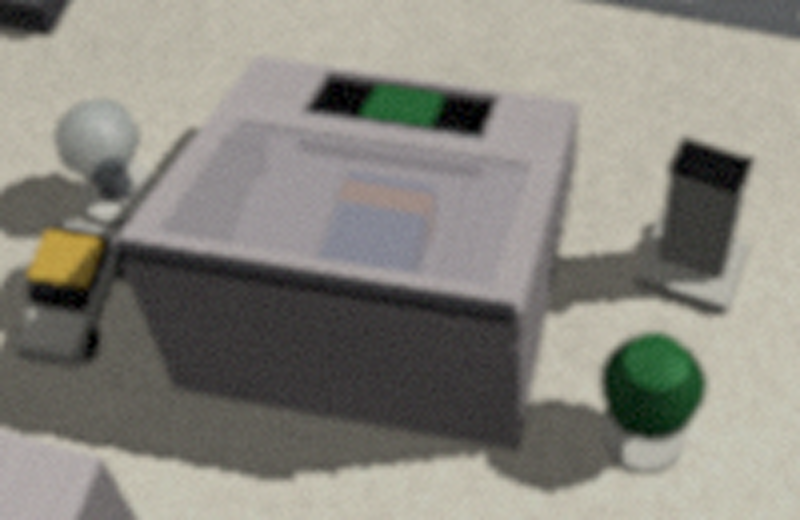

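```bash
cat > h.py <<'E'
import cv2,numpy as np
def load(n,i=0): return np.load(f"{n}{i}.npz")
def ray(d,uv):
    p=cv2.undistortPoints(np.array(uv,float).reshape(-1,1,2),d["camera_matrix"],d["dist_coeffs"])[:,0]
    r=np.c_[p,np.ones(len(p))]@d["R"]; o=-d["R"].T@d["t"]; return o,r
def onz(d,uv,z):
    o,r=ray(d,uv); return o+r*((z-o[2])/r[:,2])[:,None]
def tri(d1,u1,d2,u2):
    o1,r1=ray(d1,u1);o2,r2=ray(d2,u2);out=[]
    for a,b in zip(r1,r2):
        s=np.linalg.lstsq(np.c_[a,-b],o2-o1,rcond=None)[0]
        p,q=o1+s[0]*a,o2+s[1]*b; out.append(np.r_[(p+q)/2,np.linalg.norm(p-q)])
    return np.array(out)
def proj(d,P):
    return cv2.projectPoints(np.array(P,float).reshape(-1,1,3),cv2.Rodrigues(d["R"])[0],d["t"],d["camera_matrix"],d["dist_coeffs"])[0][:,0]
def snap(i):
    from rig import viewer
    o=[]
    for n in("scene","top"):
        d=viewer.get_image(n); np.savez(f"{n}{i}.npz",**{k:np.array(v) for k,v in d.items()}); o.append({k:np.array(v) for k,v in d.items()})
    return o
E
python3 - <<'E'
from h import *
np.set_printoptions(precision=4,suppress=True)
T=load("top");S=load("scene")
c={}
for nm,d,(x0,y0,x1,y1) in(("t",T,(260,170,320,210)),("s",S,(205,180,260,208))):
    im=d["pixels"][y0:y1,x0:x1].astype(int); b,g,r=im[...,0],im[...,1],im[...,2]
    w=np.clip(g-np.maximum(b,r)-10,0,None)
    ys,xs=np.nonzero(w>15); ww=np.minimum(w[ys,xs],70)
    c[nm]=(np.average(xs,weights=ww)+x0,np.average(ys,weights=ww)+y0); print(nm,c[nm],len(xs))
    m=(w>30).astype(np.uint8); 
    k=max(cv2.findContours(m,0,2)[0],key=cv2.contourArea); print(cv2.minAreaRect(k))
    dm=((im.max(2)<60)|(w>15)).astype(np.uint8); k=max(cv2.findContours(dm,0,2)[0],key=cv2.contourArea); print("dish",cv2.minAreaRect(k), cv2.boundingRect(k))
print("tri",tri(T,[c["t"]],S,[c["s"]]), onz(T,[c["t"]],.0966),onz(S,[c["s"]],.0966))
f=lambda l:[(x/4.7-0.4+200,y/4.7-.4+110) for x,y in l]
g=lambda l:[(x/4-.4+130,y/4-.4+170) for x,y in l]
print("back L,R top",onz(T,f([(228,90),(583,72)]),.193))
print("front L,R",onz(T,f([(250,443),(585,413)]),.081))
print("scene back L(y+),R",onz(S,g([(520,305),(120,240)]),.193))
print("scene front ",onz(S,g([(578,105),(258,60)]),.081))
E
```

```text
t (np.float64(287.58182635066834), np.float64(190.97899584409748)) 230
((28.0, 21.5), (13.0, 14.0), 90.0)
dish ((27.60000228881836, 21.200000762939453), (14.680505752563477, 35.585548400878906), 86.633544921875) (10, 14, 36, 16)
s (np.float64(230.39388379204894), np.float64(195.85117227319063)) 154
((25.459537506103516, 15.763004302978516), (16.6502628326416, 6.994630336761475), 8.746162414550781)
dish ((25.03999900817871, 15.720000267028809), (43.557777404785156, 8.485280990600586), 8.130101203918457) (3, 10, 45, 13)
tri [[ 0.5575 -0.0835  0.0938  0.0021]] [[ 0.5576 -0.0843  0.0966]] [[ 0.5593 -0.0816  0.0966]]
back L,R top [[ 0.751   0.0457  0.193 ]
 [ 0.763  -0.1946  0.193 ]]
front L,R [[ 0.5144  0.0349  0.081 ]
 [ 0.5355 -0.2115  0.081 ]]
scene back L(y+),R [[ 0.7509  0.0506  0.193 ]
 [ 0.7656 -0.1901  0.193 ]]
scene front  [[ 0.5179  0.0383  0.081 ]
 [ 0.533  -0.2046  0.081 ]]
```

```bash
cat >> h.py <<'E'
from scipy.spatial.transform import Rotation as Ro
psi=np.radians(3.6)
bx=np.array([np.cos(psi),np.sin(psi),0]);by=np.array([-np.sin(psi),np.cos(psi),0]);ez=np.array([0,0,1.])
H=np.array([.764,-.070,.193])          # hinge middle
def lid(th): # lid frame axes at angle th
    a=np.radians(25)-th
    x=np.cos(a)*bx+np.sin(a)*ez; return x, -np.sin(a)*bx+np.cos(a)*ez
def tool(tilt): # tool z leaned ahead by tilt rad from straight down, x = -by
    z=np.sin(tilt)*bx-np.cos(tilt)*ez; x=-by; return np.c_[x,np.cross(z,x),z]
def to(p,R,s=None):
    if s is None:
        from rig import observe; s=observe()
    np.set_printoptions(precision=4,suppress=True)
    print("now",s["position"],"z",s["tool_rot"][:,2],"q",s["q"],"F",s["ft_force"],"w",s["grip_width"],"t",s["time_s"])
    R0=s["tool_rot"]
    print("slide(first)",R0.T@(p-s["position"]),"rotvec",Ro.from_matrix(R0.T@R).as_rotvec(),"slide(after rot)",R.T@(p-s["position"]))
E
python3 - <<'E'
from h import *
x,n=lid(0); G=np.array([.560,-.083,.091])
print("paddle from hinge", H-.228*x-.006*n)
to(G+.12*n,tool(np.radians(25)))
E
```

```text
paddle from hinge [ 0.56030028 -0.0828157   0.09120519]
now [ 0.1946 -0.5142  0.2418] z [-0.0002  0.0012 -1.    ] q [-81.6073  21.8364  74.3766  -0.0011  83.8563 -12.3346] F [ 0.4028  0.3233 -0.9435] w 0.08546249996357974 t 0.1
slide(first) [-0.2888 -0.4459  0.0425] rotvec [0.433  0.0664 0.2939] slide(after rot) [-0.4074 -0.2913  0.1822]
```

jog_arm(
  dr=[
    [0,0,0],
    [0,0,0],
    [0,0,0],
    [0,0,0],
    [0,0,0],
    [0,0,0],
    [0,0,0],
    [0,0,0],
    [0,0,0],
    [0,0,0],
  ],
  slide=[
    [-0.024,-0.037,0],
    [-0.024,-0.037,0],
    [-0.024,-0.037,0],
    [-0.024,-0.037,0],
    [-0.024,-0.037,0],
    [-0.024,-0.037,0],
    [-0.024,-0.037,0],
    [-0.024,-0.037,0],
    [-0.024,-0.037,0],
    [-0.024,-0.037,0],
  ],
  gripper=[0.65,0.65,0.65,0.65,0.65,0.65,0.65,0.65,0.65,0.65],
)

```text
time_s: 1.1
position: [0.4565, -0.1572, 0.2422]
tool_rot: [[0.354, -0.935, -0.0], [-0.935, -0.354, 0.0], [-0.0, 0.0, -1.0]]
ft_force: [0.2, -0.8, 0.2]
grip_width: 0.07
```

jog_arm(
  dr=[
    [0,0,0],
    [0,0,0],
    [0.054,0.008,0.037],
    [0.054,0.008,0.037],
    [0.054,0.008,0.037],
    [0.054,0.008,0.037],
    [0.054,0.008,0.037],
    [0.054,0.008,0.037],
    [0.054,0.008,0.037],
    [0.054,0.008,0.037],
  ],
  slide=[
    [-0.024,-0.037,0],
    [-0.024,-0.037,0],
    [0,0,0],
    [0,0,0],
    [0,0,0],
    [0,0,0],
    [0,0,0],
    [0,0,0],
    [0,0,0],
    [0,0,0],
  ],
  gripper=[0.65,0.65,0.65,0.65,0.65,0.65,0.65,0.65,0.65,0.65],
)

```text
time_s: 2.1
position: [0.5078, -0.0879, 0.2421]
tool_rot: [[0.06, -0.905, 0.422], [-0.998, -0.053, 0.027], [-0.002, -0.423, -0.906]]
ft_force: [-0.1, 0.4, -1.0]
grip_width: 0.0706
```

```bash
python3 - <<'E'
from h import *
x,n=lid(0); G=np.array([.560,-.083,.091])
to(G+.06*n,tool(np.radians(25)))
a,b=snap(1); cv2.imwrite("pics/t1.png",cv2.resize(b["pixels"][110:240,200:370],None,fx=4,fy=4)); cv2.imwrite("pics/s1.png",cv2.resize(a["pixels"][100:300,130:330],None,fx=3,fy=3))
E
```

```text
now [ 0.5078 -0.0879  0.2421] z [ 0.4221  0.027  -0.9061] q [-29.6358   9.4339  96.3329  16.6578  54.0913  49.559 ] F [-0.0512  0.417  -1.0251] w 0.0706488599459856 t 2.1
slide(first) [-0.0015  0.0164  0.0991] rotvec [-0.0004  0.0004 -0.0038] slide(after rot) [-0.0016  0.0164  0.0991]
```

View pics/s1.png

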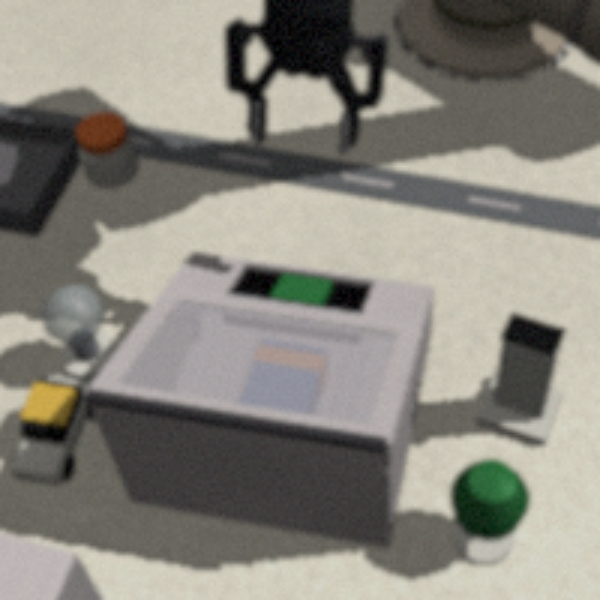

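The gripper hangs in front of the box with its fingers near (257,125) and (347,130). The paddle is below it at (302,290), so I'll move closer.

jog_arm(
  dr=[
    [0,0,0],
    [0,0,0],
    [0,0,0],
    [0,0,0],
    [0,0,0],
    [0,0,0],
    [0,0,0],
    [0,0,0],
    [0,0,0],
    [0,0,0],
  ],
  slide=[
    [-0.0015,0.016,0],
    [0,0,0.02],
    [0,0,0.02],
    [0,0,0.02],
    [0,0,0.02],
    [0,0,0.02],
    [0,0,0.02],
    [0,0,0.01],
    [0,0,0],
    [0,0,0],
  ],
  gripper=[0.65,0.65,0.65,0.65,0.65,0.65,0.65,0.65,0.65,0.65],
)

```text
time_s: 3.2
position: [0.5482, -0.0837, 0.1181]
tool_rot: [[0.062, -0.905, 0.421], [-0.998, -0.056, 0.027], [-0.001, -0.421, -0.907]]
ft_force: [0.9, -0.1, 0.5]
grip_width: 0.0703
```

```bash
python3 - <<'E'
from h import *
x,n=lid(0); G=np.array([.560,-.083,.091])
to(G-.004*n,tool(np.radians(25)))
a,b=snap(2); cv2.imwrite("pics/t2.png",cv2.resize(b["pixels"][110:240,200:370],None,fx=4,fy=4)); cv2.imwrite("pics/s2.png",cv2.resize(a["pixels"][130:250,170:290],None,fx=5,fy=5))
E
```

```text
now [ 0.5482 -0.0837  0.1181] z [ 0.4206  0.0272 -0.9068] q [-26.5129  22.7432 101.8063  21.4297  35.4849  44.6081] F [ 0.8995 -0.0822  0.4878] w 0.0702729564089033 t 3.2
slide(first) [0.     0.0007 0.0336] rotvec [ 0.0013  0.0007 -0.0014] slide(after rot) [-0.      0.0008  0.0336]
```

View pics/s2.png

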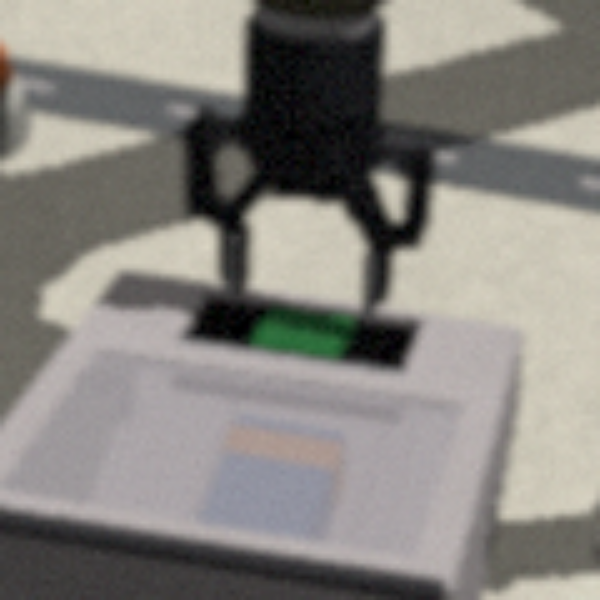

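View pics/t2.png

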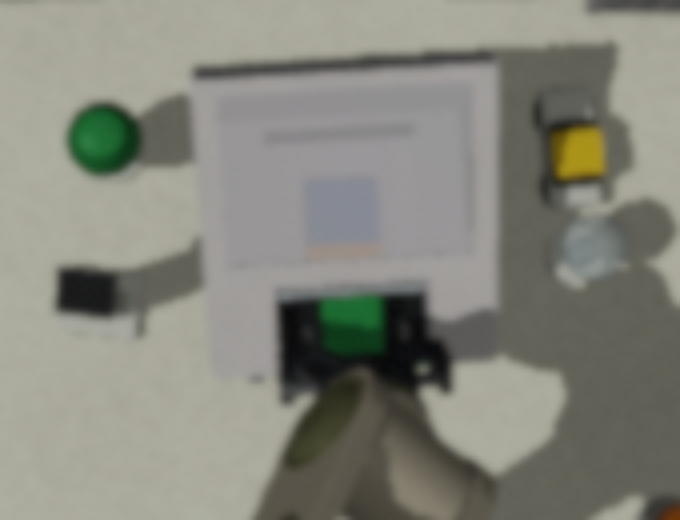

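The fingers straddle the paddle symmetrically, above the dish at about (232,290) and (375,300) in the scene crop. I'll descend and grip.

jog_arm(
  dr=[
    [0,0,0],
    [0,0,0],
    [0,0,0],
    [0,0,0],
    [0,0,0],
    [0,0,0],
    [0,0,0],
    [0,0,0],
    [0,0,0],
    [0,0,0],
  ],
  slide=[
    [0,0,0.012],
    [0,0,0.012],
    [0,0,0.009],
    [0,0,0],
    [0,0,0],
    [0,0,0],
    [0,0,0],
    [0,0,0],
    [0,0,0],
    [0,0,0],
  ],
  gripper=[0.65,0.65,0.65,0.65,0,0,0,0,-0.2,-0.2],
  force=50,
)

```text
time_s: 4.3
position: [0.5619, -0.0829, 0.088]
tool_rot: [[0.061, -0.905, 0.421], [-0.998, -0.055, 0.027], [-0.001, -0.422, -0.907]]
ft_force: [-2.7, -0.3, 1.6]
grip_width: 0.0491
```

```bash
python3 - <<'E'
from h import *
from rig import observe
s=observe();print(s["position"],s["grip_width"],s["ft_force"],s["q"])
# planned path: paddle angle p about its hinge, then lid th
P0=s["position"]
x,n=lid(0); Ph=H-.195*x-.006*n
last=None
def cmp(p,th):
    # offset of TCP in paddle frame
    d=P0-Ph
    R=lambda a:Ro.from_rotvec(-by*a) # front edge rising: check sign below
    q=Ph+R(p).apply(d)
    return H+R(th).apply(q-H)
prev=P0; 
for p,th in [(0.1,0),(.2,0),(.3,0),(.38,0),(.38,.1),(.38,.2),(.38,.4),(.38,.6),(.38,.8),(.38,1.0),(.38,1.2)]:
    c=cmp(p,th); print(p,th,c,np.degrees(p+th))
E
```

```text
[ 0.56190892 -0.08289358  0.08795273] 0.049053239300966216 [-2.68545757 -0.28934389  1.61916325] [-25.63428746  26.65327999 101.75657344  23.17087256  31.62718506
  43.17672762]
0.1 0 [ 0.56376369 -0.08277689  0.08521261] 5.729577951308233
0.2 0 [ 0.56588221 -0.0826436   0.08267171] 11.459155902616466
0.3 0 [ 0.56824332 -0.08249505  0.08035542] 17.188733853924695
0.38 0 [ 0.57029109 -0.08236622  0.07867975] 21.772396214971284
0.38 0.1 [ 0.58264934 -0.0815887   0.05987289] 27.501974166279513
0.38 0.2 [ 0.5968197  -0.08069718  0.0423962 ] 33.23155211758775
0.38 0.4 [ 0.63001372 -0.07860879  0.01211675] 44.69070802020421
0.38 0.6 [ 0.66854979 -0.07618431 -0.01095146] 56.14986392282068
0.38 0.8 [ 0.71089161 -0.07352038 -0.02588877] 67.60901982543714
0.38 1.0 [ 0.75535114 -0.07072323 -0.03209967] 79.0681757280536
0.38 1.2 [ 0.80015592 -0.06790435 -0.02933656] 90.52733163067008
```

```bash
cat >> h.py <<'E'
def path(seq,P0,R0,p0=0,th0=0,rot=1.0):
    "TCP rides on paddle: slides/turns per (p,th) waypoint, starting at p0,th0"
    Rr=lambda a:Ro.from_rotvec(by*a)
    x,n=lid(th0); 
    # paddle hinge at lid th0
    Ph=H-.195*x-.006*n
    prev=P0;R=R0;out=[];a0=p0+th0
    for p,th in seq:
        q=Ph+Rr(p-p0).apply(P0-Ph); q=H+Rr(th-th0).apply(q-H)
        da=(p+th-a0)*rot;a0=p+th
        sl=R.T@(q-prev); out.append((round(-da,3),np.round(sl,4),np.round(q,3))); prev=q; R=R@Ro.from_rotvec([-da,0,0]).as_matrix()
    for o in out: print(*o)
E
python3 - <<'E'
from h import *
from rig import observe
s=observe()
path([(.1,0),(.2,0),(.28,0),(.36,0),(.38,.02),(.38,.05),(.38,.10),(.38,.15),(.38,.20),(.38,.25),(.38,.3),(.38,.4),(.38,.5),(.38,.6),(.38,.7)],s["position"],s["tool_rot"])
E
```

```text
-0.1 [-0.      0.0002 -0.0033] [ 0.56  -0.083  0.091]
-0.1 [-0.      0.0002 -0.0033] [ 0.559 -0.083  0.094]
-0.08 [-0.      0.0002 -0.0026] [ 0.558 -0.083  0.096]
-0.08 [-0.      0.0002 -0.0026] [ 0.558 -0.083  0.099]
-0.04 [-0.      0.0016 -0.0049] [ 0.556 -0.083  0.104]
-0.03 [-0.      0.0024 -0.0064] [ 0.553 -0.083  0.11 ]
-0.05 [-0.      0.0038 -0.0107] [ 0.549 -0.084  0.121]
-0.05 [-0.      0.0038 -0.0107] [ 0.546 -0.084  0.132]
-0.05 [-0.      0.0038 -0.0107] [ 0.543 -0.084  0.143]
-0.05 [-0.      0.0038 -0.0107] [ 0.541 -0.084  0.154]
-0.05 [-0.      0.0038 -0.0107] [ 0.539 -0.084  0.165]
-0.1 [-0.      0.0071 -0.0215] [ 0.538 -0.084  0.188]
-0.1 [-0.      0.0071 -0.0215] [ 0.538 -0.084  0.21 ]
-0.1 [-0.      0.0071 -0.0215] [ 0.541 -0.084  0.233]
-0.1 [-0.      0.0071 -0.0215] [ 0.546 -0.084  0.255]
```

jog_arm(
  dr=[
    [-0.08,0,0],
    [-0.08,0,0],
    [-0.08,0,0],
    [-0.08,0,0],
    [-0.06,0,0],
    [0,0,0],
    [-0.02,0,0],
    [-0.03,0,0],
    [-0.05,0,0],
    [0,0,0],
  ],
  slide=[
    [0,0.0002,-0.0027],
    [0,0.0002,-0.0027],
    [0,0.0002,-0.0027],
    [0,0.0002,-0.0027],
    [0,0.0002,-0.0019],
    [0,0,0],
    [0,0.0016,-0.0043],
    [0,0.0024,-0.0064],
    [0,0.0038,-0.0107],
    [0,0,0],
  ],
  gripper=[-0.2,-0.2,-0.2,-0.2,-0.2,-0.2,-0.2,-0.2,-0.2,-0.2],
)

```text
time_s: 5.3
position: [0.5485, -0.0836, 0.1207]
tool_rot: [[0.062, -0.997, -0.047], [-0.998, -0.062, -0.001], [-0.002, 0.047, -0.999]]
ft_force: [-4.0, -2.6, -1.1]
grip_width: 0.0489
```

```bash
python3 - <<'E'
from h import *
from rig import observe
s=observe();print(s["position"],s["grip_width"],s["ft_force"],s["q"])
a,b=snap(3); cv2.imwrite("pics/s3.png",cv2.resize(a["pixels"][130:280,150:300],None,fx=4,fy=4))
E
```

```text
[ 0.54853496 -0.08363294  0.12073824] 0.04885327503875805 [-3.96564086 -2.59861785 -1.06178234] [-20.43943829  29.98121461  82.30928077  -1.06473476  70.20292091
  66.40694776]
```

View pics/s3.png

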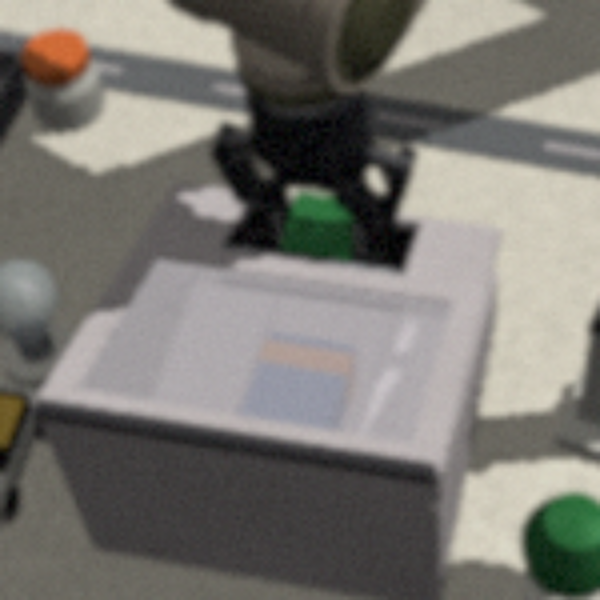

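The lid is up slightly, the paddle stands out of its dish at about (320,225), and the grip is holding. I'll keep raising along the arc.

```bash
python3 - <<'E'
from h import *
from rig import observe
s=observe()
path([(.38,.1+.07*i) for i in range(1,17)],s["position"],s["tool_rot"],.38,.1)
E
```

```text
-0.07 [-0.      0.0052 -0.0151] [ 0.544 -0.084  0.136]
-0.07 [-0.      0.0052 -0.0151] [ 0.541 -0.084  0.151]
-0.07 [-0.      0.0052 -0.0151] [ 0.538 -0.084  0.167]
-0.07 [-0.      0.0052 -0.0151] [ 0.537 -0.084  0.183]
-0.07 [-0.      0.0052 -0.0151] [ 0.537 -0.084  0.199]
-0.07 [-0.      0.0052 -0.0151] [ 0.538 -0.084  0.215]
-0.07 [-0.      0.0052 -0.0151] [ 0.54  -0.084  0.23 ]
-0.07 [-0.      0.0052 -0.0151] [ 0.543 -0.084  0.246]
-0.07 [-0.      0.0052 -0.0151] [ 0.547 -0.084  0.261]
-0.07 [-0.      0.0052 -0.0151] [ 0.553 -0.083  0.276]
-0.07 [-0.      0.0052 -0.0151] [ 0.559 -0.083  0.291]
-0.07 [-0.      0.0052 -0.0151] [ 0.566 -0.083  0.305]
-0.07 [-0.      0.0052 -0.0151] [ 0.575 -0.082  0.319]
-0.07 [-0.      0.0052 -0.0151] [ 0.584 -0.081  0.332]
-0.07 [-0.      0.0052 -0.0151] [ 0.594 -0.081  0.344]
-0.07 [-0.      0.0052 -0.0151] [ 0.605 -0.08   0.356]
```

jog_arm(
  dr=[
    [-0.07,0,0],
    [-0.07,0,0],
    [-0.07,0,0],
    [-0.07,0,0],
    [-0.07,0,0],
    [-0.07,0,0],
    [-0.07,0,0],
    [-0.07,0,0],
    [-0.07,0,0],
    [0,0,0],
  ],
  slide=[
    [0,0.0052,-0.0151],
    [0,0.0052,-0.0151],
    [0,0.0052,-0.0151],
    [0,0.0052,-0.0151],
    [0,0.0052,-0.0151],
    [0,0.0052,-0.0151],
    [0,0.0052,-0.0151],
    [0,0.0052,-0.0151],
    [0,0.0052,-0.0151],
    [0,0,0],
  ],
  gripper=[-0.2,-0.2,-0.2,-0.2,-0.2,-0.2,-0.2,-0.2,-0.2,-0.2],
)

```text
time_s: 6.4
position: [0.5477, -0.0838, 0.2626]
tool_rot: [[0.061, -0.776, -0.628], [-0.998, -0.049, -0.036], [-0.003, 0.629, -0.777]]
ft_force: [-12.7, -1.0, 4.1]
grip_width: 0.0493
```

```bash
python3 - <<'E'
from h import *
from rig import observe
s=observe();print(s["position"],s["grip_width"],s["ft_force"],s["q"])
a,b=snap(4); cv2.imwrite("pics/s4.png",cv2.resize(a["pixels"][80:280,150:350],None,fx=3,fy=3))
E
```

```text
[ 0.54768122 -0.08375119  0.2625998 ] 0.04927073573595605 [-12.71328119  -1.03109599   4.10337719] [-15.65408276  39.58116134  48.28039553 -15.15020028 128.57612103
  65.22842833]
```

View pics/s4.png

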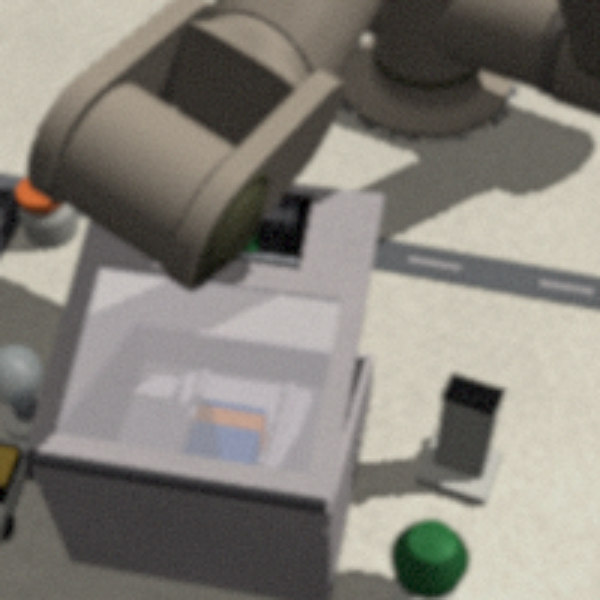

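```bash
python3 - <<'E'
from h import *
from rig import observe
s=observe()
path([(.38-.035*i,.73+.05*i) for i in range(1,11)],s["position"],s["tool_rot"],.38,.73)
E
```

```text
-0.015 [-0.      0.0037 -0.0095] [ 0.551 -0.084  0.272]
-0.015 [-0.      0.0034 -0.0097] [ 0.554 -0.083  0.282]
-0.015 [-0.      0.0031 -0.0098] [ 0.558 -0.083  0.291]
-0.015 [-0.      0.0028 -0.0099] [ 0.562 -0.083  0.3  ]
-0.015 [-0.      0.0025 -0.01  ] [ 0.567 -0.083  0.309]
-0.015 [-0.      0.0021 -0.01  ] [ 0.573 -0.082  0.318]
-0.015 [-0.      0.0018 -0.0101] [ 0.578 -0.082  0.327]
-0.015 [-0.      0.0014 -0.0102] [ 0.584 -0.081  0.335]
-0.015 [-0.      0.0011 -0.0102] [ 0.591 -0.081  0.343]
-0.015 [-0.      0.0008 -0.0102] [ 0.598 -0.081  0.35 ]
```

jog_arm(
  dr=[
    [-0.015,0,0],
    [-0.015,0,0],
    [-0.015,0,0],
    [-0.015,0,0],
    [-0.015,0,0],
    [-0.015,0,0],
    [-0.015,0,0],
    [-0.015,0,0],
    [-0.015,0,0],
    [0,0,0],
  ],
  slide=[
    [0,0.0042,-0.0095],
    [0,0.0038,-0.0097],
    [0,0.0034,-0.0098],
    [0,0.003,-0.0099],
    [0,0.0025,-0.01],
    [0,0.0021,-0.01],
    [0,0.0018,-0.0101],
    [0,0.0014,-0.0102],
    [0,0.0011,-0.0102],
    [0,0,0],
  ],
  gripper=[-0.2,-0.2,-0.2,-0.2,-0.2,-0.2,-0.2,-0.2,-0.2,-0.2],
)

```text
time_s: 7.5
position: [0.5918, -0.0813, 0.3422]
tool_rot: [[0.064, -0.689, -0.722], [-0.998, -0.046, -0.045], [-0.003, 0.724, -0.69]]
ft_force: [7.6, 4.5, -5.0]
grip_width: 0.0491
```

```bash
python3 - <<'E'
from h import *
from rig import observe
s=observe();print(s["position"],s["grip_width"],s["ft_force"],s["q"])
a,b=snap(5); cv2.imwrite("pics/s5.png",cv2.resize(a["pixels"][80:280,150:350],None,fx=3,fy=3))
E
```

```text
[ 0.59179847 -0.0813468   0.34223669] 0.04910078708766718 [ 7.55066133  4.48948882 -4.98381036] [-13.96593311  48.00227472  22.04203195 -27.757087   152.15883592
  52.55889001]
```

View pics/s5.png

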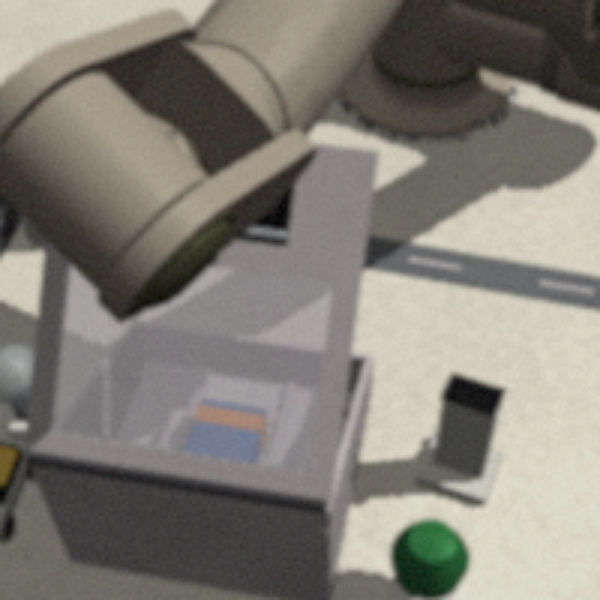

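```bash
python3 - <<'E'
from h import *
S=load("scene",5)
for th in(1.0,1.1,1.2):
    x,n=lid(th)
    P=[H-.266*x+.123*by,H-.266*x-.123*by,H+.123*by]
    print(th,(proj(S,P)-[150,80])*3)
E
```

```text
1.0 [[380.08081684 163.30455692]
 [ 79.53367939 128.57502314]
 [329.9032696  504.24288142]]
1.1 [[378.32465595 155.60990006]
 [ 68.4804118  120.1781961 ]
 [329.9032696  504.24288142]]
1.2 [[375.95411383 150.98619893]
 [ 56.22996298 114.68368326]
 [329.9032696  504.24288142]]
```

The lid's free corner is at crop (378,152), which matches a lid angle of about 1.17. I'll release and back out.

jog_arm(
  dr=[
    [0,0,0],
    [0,0,0],
    [0,0,0],
    [0,0,0],
    [0,0,0],
    [0,0,0],
    [0,0,0],
    [0,0,0],
    [0,0,0],
    [0,0,0],
  ],
  slide=[
    [0,0,0],
    [0,0,0],
    [0,0,0],
    [0,0,0],
    [0,0,-0.006],
    [0,0,-0.008],
    [0,0,-0.008],
    [0,0,-0.008],
    [0,0,-0.01],
    [0,0,0],
  ],
  gripper=[0.2,0.6,0.65,0.65,0.65,0.65,0.65,0.65,0.65,0.65],
)

```text
time_s: 8.6
position: [0.6041, -0.0782, 0.3646]
tool_rot: [[0.063, -0.693, -0.718], [-0.998, -0.043, -0.045], [0.001, 0.72, -0.694]]
ft_force: [0.5, -0.1, 0.5]
grip_width: 0.0703
```

```bash
python3 - <<'E'
from h import *
from rig import observe
s=observe();print(s["position"],s["grip_width"],s["ft_force"],s["q"])
a,b=snap(6); cv2.imwrite("pics/s6.png",cv2.resize(a["pixels"][80:280,150:350],None,fx=3,fy=3))
E
```

```text
[ 0.60410226 -0.07821412  0.36464436] 0.07026472452835575 [ 0.46140582 -0.08127754  0.49168781] [-13.52163607  50.67407328  12.68003949 -34.22683014 157.83917011
  45.75167307]
```

View pics/s6.png

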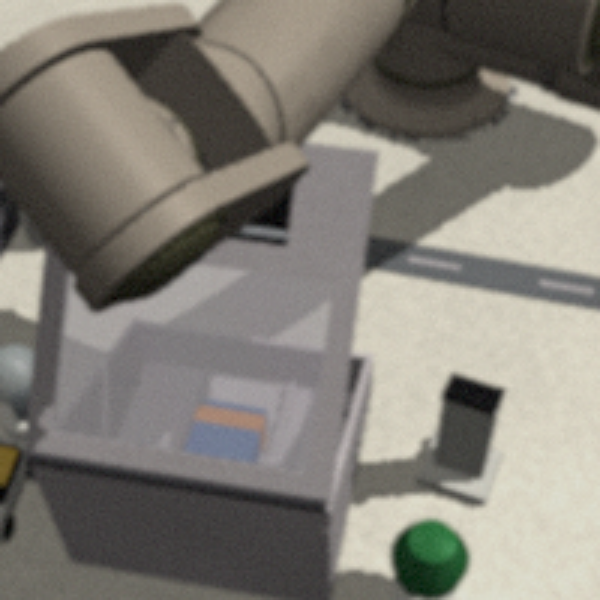

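The lid stays up and its corner hasn't moved. The fingers are just clear, but joint 3 is at its limit, so I'll leave outward along the lid, towards the robot and up.

jog_arm(
  dr=[
    [0,0,0],
    [0,0,0],
    [0,0,0],
    [0,0,0],
    [0,0,0],
    [0,0,0],
    [0,0,0],
    [0,0,0],
    [0,0,0],
    [0,0,0],
  ],
  slide=[
    [0,0.006,-0.002],
    [0,0.008,-0.003],
    [0,0.012,-0.003],
    [0,0.02,0],
    [0,0.02,0],
    [0,0.02,0],
    [0,0.02,0],
    [0,0.02,0],
    [0,0.02,0],
    [0,0,0],
  ],
  gripper=[0.65,0.65,0.65,0.65,0.65,0.65,0.65,0.65,0.65,0.65],
)

```text
time_s: 9.7
position: [0.5065, -0.084, 0.4773]
tool_rot: [[0.062, -0.695, -0.716], [-0.998, -0.042, -0.046], [0.002, 0.718, -0.696]]
ft_force: [-0.1, 0.2, 1.4]
grip_width: 0.0706
```

```bash
python3 - <<'E'
from h import *
from rig import observe
s=observe();print(s["position"],s["grip_width"],s["ft_force"],s["q"])
a,b=snap(7); cv2.imwrite("pics/s7.png",cv2.resize(a["pixels"][50:290,130:370],None,fx=2.5,fy=2.5))
cv2.imwrite("pics/t7.png",cv2.resize(b["pixels"][90:250,180:380],None,fx=3.5,fy=3.5))
E
```

```text
[ 0.50648152 -0.08397205  0.47733305] 0.0706477950210941 [-0.07172415  0.2207609   1.44976675] [-15.92911343  36.85992396  22.66015851 -43.05576375 159.38756229
  35.07780496]
```

View pics/s7.png

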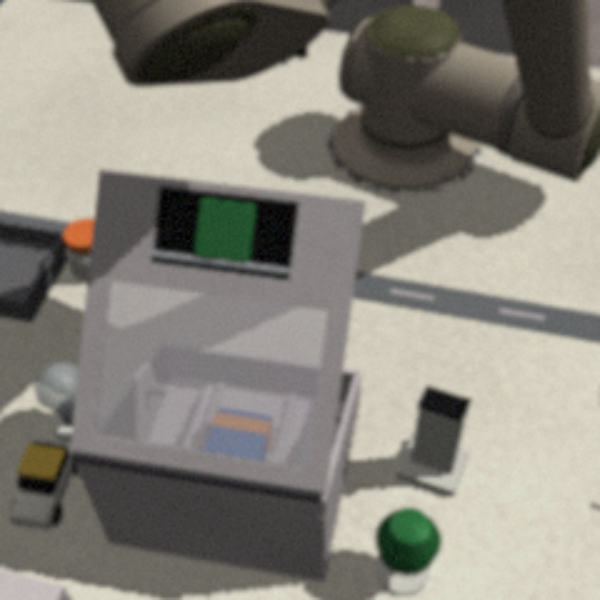

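View pics/t7.png

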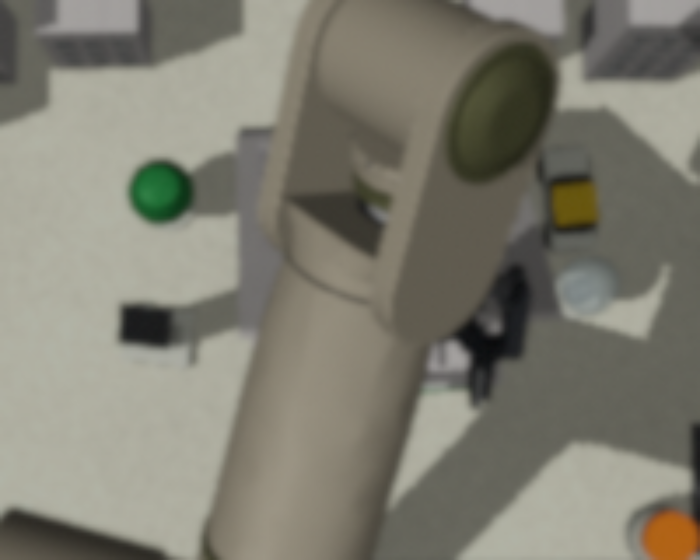

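The lid stands open and the paddle is flush at (225,228). Through the window I can see the pack at about (240,435). I'll fit a kinematic model from the recorded poses, so I can check reach and joint ranges for the tilted entry under the lid.

```bash
cat > kin.py <<'E'
from h import *
from scipy.optimize import least_squares
D=[([-81.6073,21.8364,74.3766,-.0011,83.8563,-12.3346],(.1946,-.5142,.2418)),
([-29.6358,9.4339,96.3329,16.6578,54.0913,49.559],(.5078,-.0879,.2421)),
([-26.5129,22.7432,101.8063,21.4297,35.4849,44.6081],(.5482,-.0837,.1181)),
([-25.6343,26.6533,101.7566,23.1709,31.6272,43.1767],(.56191,-.08289,.08795)),
([-20.4394,29.9812,82.3093,-1.0647,70.2029,66.4069],(.54853,-.08363,.12074)),
([-15.6541,39.5812,48.2804,-15.1502,128.5761,65.2284],(.54768,-.08375,.2626)),
([-13.9659,48.0023,22.0420,-27.7571,152.1588,52.5589],(.5918,-.08135,.34224)),
([-13.5216,50.6741,12.6800,-34.2268,157.8392,45.7517],(.6041,-.07821,.36464)),
([-15.9291,36.8599,22.6602,-43.0558,159.3876,35.0778],(.50648,-.08397,.47733))]
def fk(q,k,s=1):
    q=np.radians(q);E=lambda ax,a:Ro.from_euler(ax,a).as_matrix()
    R1=E('z',q[0]);R2=R1@E('y',q[1]);R3=R2@E('y',q[2])
    R=R3@E('z',s*q[3])@E('y',q[4])@E('z',q[5]+np.pi)
    p=R1@[k[0],k[1],k[2]]+R2@[0,0,k[3]]+R3@[k[4],0,k[5]]+R[:,2]*k[6]
    return p,R
f=lambda k:np.concatenate([fk(q,k)[0]-p for q,p in D])
fit=least_squares(f,[0,.1,.3,.4,0,.4,.2]);K=fit.x;RES=fit.fun
LO=np.array([-178,-50,13.5,-81,11.5,-165]);HI=np.array([178,133,141,261,162,165])
def ik(p,R,q0):
    def g(q):
        pp,RR=fk(q,K); return np.r_[(pp-p)*10,Ro.from_matrix(R.T@RR).as_rotvec()]
    r=least_squares(g,np.clip(q0,LO+.1,HI-.1),bounds=(LO,HI),x_scale=50); return r.x,np.abs(r.fun).max()
E
python3 - <<'E'
from kin import *
np.set_printoptions(precision=4,suppress=True)
print(K,abs(RES).max())
print(fk(D[3][0],K)[1])
B=H-.12*bx; B[2]=0
for al in(25,35,45,55):
    q=np.array([-25,27,101,23,31,43.])
    for d,h in((-.12,.08),(-.06,.05),(-.005,.055)):
        q,e=ik(B+d*bx+h*ez,tool(np.radians(al)),q); print(al,d,q,round(e,4))
E
```

```text
[0.     0.1175 0.1302 0.537  0.103  0.3508 0.2465] 5.064673953164567e-05
[[ 0.0613 -0.9051  0.4208]
 [-0.9981 -0.055   0.027 ]
 [-0.0012 -0.4216 -0.9068]]
25 -0.12 [-28.134   24.9248 107.8265  27.805   28.4595  35.8563] 0.0
25 -0.06 [-24.2844  31.9444 100.41    25.3027  27.5457  41.6382] 0.0
25 -0.005 [-21.482   35.0328  91.4729  19.6848  32.1312  50.1589] 0.0
35 -0.12 [-31.0874  25.1877 114.5282  62.5087  21.5906  -0.3176] 0.0
35 -0.06 [-26.5556  32.1445 107.089   61.0686  19.2216   4.8936] 0.0
35 -0.005 [-23.3131  34.7024  98.3481  46.1441  21.1029  23.266 ] 0.0
45 -0.12 [-34.181   27.4102 120.8949 103.5003  26.4563 -43.7394] 0.0
45 -0.06 [-28.8879  34.0591 113.1956 107.4222  23.4572 -43.1251] 0.0
45 -0.005 [-25.1659  35.8775 104.5406  94.5649  19.96   -26.0708] 0.0
55 -0.12 [-37.2174  31.9949 126.6603 124.5467  40.5468 -68.5319] 0.0
55 -0.06 [-31.1335  37.8824 118.4457 129.611   37.2881 -67.815 ] 0.0
55 -0.005 [-26.9245  38.6958 109.7971 125.961   30.9316 -58.9094] 0.0
```

```bash
python3 - <<'E'
from h import *
a=load("scene",7)["pixels"]
cv2.imwrite("pics/s7z.png",cv2.resize(a[175:255,160:275],None,fx=6.9,fy=6.9,interpolation=cv2.INTER_CUBIC))
# predicted pack top-face corners for gap g
B=H-.12*bx; B[2]=.036; S=load("scene",7);T=load("top",0)
c8=np.radians(8);cx=np.cos(c8)*bx+np.sin(c8)*ez;cz=-np.sin(c8)*bx+np.cos(c8)*ez
for g in(.03,.045):
    nose=.085-g
    P=[B+u*cx+v*by+.036*cz for u in(nose,nose-.09) for v in(.032,-.032)]
    print(g,"s7z",((proj(S,P)-[160,175])*6.9+3).round(0).tolist(),"t0z",((proj(T,P)-[200,110])*4.7+2).round(0).tolist())
P=[B+.085*cx+v*by+h*cz for v in(-.042,.042) for h in(0,.045)]
print("stop",((proj(S,P)-[160,175])*6.9+3).round(0).tolist(),((proj(T,P)-[200,110])*4.7+2).round(0).tolist())
E
```

```text
0.03 s7z [[492.0, 456.0], [332.0, 431.0], [541.0, 287.0], [391.0, 264.0]] t0z [[354.0, 203.0], [441.0, 197.0], [362.0, 324.0], [448.0, 319.0]]
0.045 s7z [[501.0, 426.0], [343.0, 401.0], [549.0, 261.0], [400.0, 239.0]] t0z [[356.0, 223.0], [442.0, 218.0], [363.0, 344.0], [449.0, 339.0]]
stop [[294.0, 543.0], [284.0, 472.0], [502.0, 577.0], [499.0, 507.0]] [[447.0, 158.0], [453.0, 155.0], [337.0, 165.0], [339.0, 163.0]]
```

View pics/s7z.png

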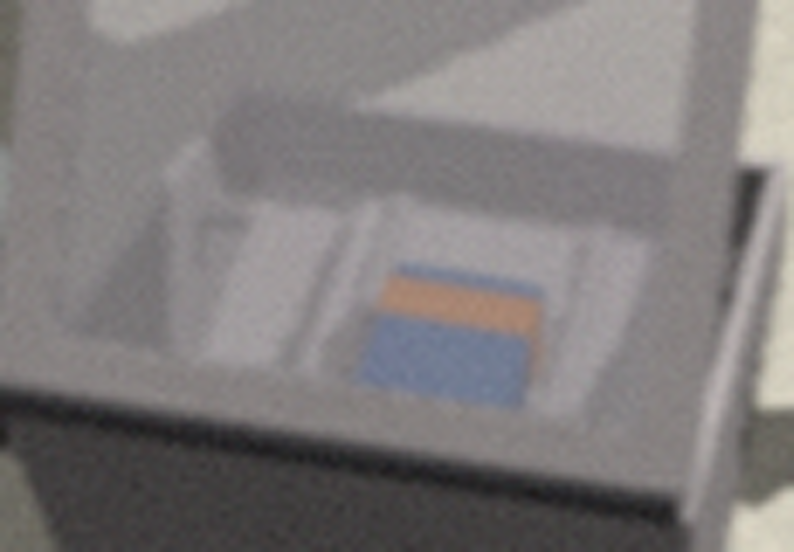

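The pack's rear top edge at (397,265)–(545,287) matches a gap of about 31 mm to the stop, lying square and near the middle. I'll simulate the approach with the fitted kinematics.

```bash
cat >> kin.py <<'E'
B=H-.12*bx; B[2]=0
V=np.array([137,137,180,180,180,180])*.07
def sim(rows,s=None):
    from rig import observe
    s=s or observe(); p=s["position"];R=s["tool_rot"];q=s["q"]
    for dr,sl in rows:
        R=R@Ro.from_rotvec(dr).as_matrix(); p=p+R@np.array(sl); q1,e=ik(p,R,q)
        print((p-B)@bx.round(4),((p-B)@by).round(4),p[2].round(4),"tilt",np.degrees(np.arctan2(R[:,2]@bx,-R[2,2])).round(1),"q",q1.round(1),"spd",(np.abs(q1-q)/V).max().round(2),"e",round(e,4)); q=q1
    return dict(position=p,tool_rot=R,q=q)
E
python3 - <<'E'
from kin import *
s=sim([((.11,0,0),(0,.014,0))]*10)
to(B-.25*bx+.28*ez,tool(np.radians(30)),s)
s=sim([((.08,0,0),(0,0.0,.034))]*3+[((0,0,0),(0,0,.034))]*2,s)
E
```

```text
-0.1469907430785879 0.0019 0.4834 tilt -39.9 q [-16.8  33.4  25.4 -32.9 155.8  43.5] spd 0.8 e 0.0
-0.1586582502296875 0.0019 0.4911 tilt -33.5 q [-17.9  29.3  28.7 -24.9 151.3  49.7] spd 0.63 e 0.0
-0.17110457957458164 0.0019 0.4975 tilt -27.2 q [-19.2  25.1  32.6 -18.6 146.3  53.9] spd 0.5 e 0.0
-0.18417928232255182 0.0019 0.5025 tilt -20.9 q [-20.7  20.7  37.  -13.4 140.7  56.7] spd 0.46 e 0.0
-0.19772431402828994 0.0019 0.506 tilt -14.6 q [-22.6  16.2  41.7  -9.  134.9  58.2] spd 0.47 e 0.0
-0.21157594500219018 0.0019 0.5081 tilt -8.3 q [-24.8  11.7  46.7  -5.1 128.8  58.7] spd 0.48 e 0.0
-0.2255667394427601 0.0019 0.5086 tilt -2.0 q [-27.4   7.2  51.9  -1.2 122.7  58.4] spd 0.49 e 0.0
-0.23952757936778607 0.0019 0.5075 tilt 4.3 q [-30.5   2.6  57.3   2.7 116.5  57.1] spd 0.49 e 0.0
-0.25328970887936997 0.0019 0.505 tilt 10.6 q [-34.4  -1.9  62.8   6.9 110.6  55. ] spd 0.47 e 0.0
-0.26668677405216124 0.0019 0.5009 tilt 16.9 q [-39.   -6.3  68.5  11.7 105.   51.8] spd 0.48 e 0.0Traceback (most recent call last):
  File "<stdin>", line 3, in <module>
  File "h.py", line 35, in to
    print("now",s["position"],"z",s["tool_rot"][:,2],"q",s["q"],"F",s["ft_force"],"w",s["grip_width"],"t",s["time_s"])
                                                                    ~^^^^^^^^^^^^
KeyError: 'ft_force'
```

jog_arm(
  dr=[
    [0.11,0,0],
    [0.11,0,0],
    [0.11,0,0],
    [0.11,0,0],
    [0.11,0,0],
    [0.11,0,0],
    [0.11,0,0],
    [0.11,0,0],
    [0.11,0,0],
    [0.11,0,0],
  ],
  slide=[
    [0,0.014,0],
    [0,0.014,0],
    [0,0.014,0],
    [0,0.014,0],
    [0,0.014,0],
    [0,0.014,0],
    [0,0.014,0],
    [0,0.014,0],
    [0,0.014,0],
    [0,0.014,0],
  ],
  gripper=[0.65,0.65,0.4,0.2,0,-0.15,-0.15,-0.15,-0.15,-0.15],
)

```text
time_s: 10.8
position: [0.3819, -0.0921, 0.5144]
tool_rot: [[0.063, -0.954, 0.293], [-0.998, -0.06, 0.019], [-0.001, -0.293, -0.956]]
ft_force: [-0.8, -0.9, 0.1]
grip_width: 0.0362
```

```bash
python3 - <<'E'
from kin import *
to(B-.25*bx+.28*ez+.002*by,tool(np.radians(30)))
s=sim([((.078,0,0),(0,-.005,.03))]*3+[((0,0,0),(0,-.02,.03))]*7)
a,b=snap(8); cv2.imwrite("pics/t8.png",cv2.resize(b["pixels"][90:250,180:380],None,fx=3.5,fy=3.5))
E
```

```text
now [ 0.3819 -0.0921  0.5144] z [ 0.2926  0.019  -0.956 ] q [-38.5668  -5.6526  65.7615  11.8917 106.7619  52.6075] F [-0.8197 -0.9003  0.143 ] w 0.03618352098671197 t 10.8
slide(first) [0.0001 0.0566 0.2279] rotvec [ 0.226   0.0006 -0.0005] slide(after rot) [-0.      0.1062  0.2094]
-0.2470216439441281 0.002 0.4884 tilt 21.5 q [-38.9  -6.6  71.7  14.5  98.4  51.8] spd 0.66 e 0.0
-0.22938178631780012 0.002 0.4636 tilt 26.0 q [-38.9  -6.9  77.1  17.2  90.   50.6] spd 0.66 e 0.0
-0.20986509209004384 0.002 0.4403 tilt 30.5 q [-38.5  -6.7  82.   20.1  81.7  49. ] spd 0.66 e 0.0
-0.17741872101559153 0.002 0.4245 tilt 30.5 q [-34.8  -3.1  81.4  18.8  77.7  51.6] spd 0.39 e 0.0
-0.1449723499411392 0.002 0.4088 tilt 30.5 q [-31.6   0.5  80.3  17.7  74.3  53.8] spd 0.38 e 0.0
-0.1125259788666868 0.002 0.3931 tilt 30.5 q [-28.9   4.2  78.9  16.7  71.3  55.7] spd 0.39 e 0.0
-0.08007960779223441 0.002 0.3774 tilt 30.5 q [-26.6   7.9  77.1  15.9  68.8  57.5] spd 0.39 e 0.0
-0.04763323671778204 0.002 0.3617 tilt 30.5 q [-24.6  11.7  74.9  15.1  66.8  59.2] spd 0.39 e 0.0
-0.015186865643329652 0.002 0.3459 tilt 30.5 q [-22.8  15.4  72.3  14.4  65.2  60.7] spd 0.39 e 0.0
0.017259505431122733 0.002 0.3302 tilt 30.5 q [-21.2  19.2  69.4  13.7  64.   62.2] spd 0.39 e 0.0
```

View pics/t8.png

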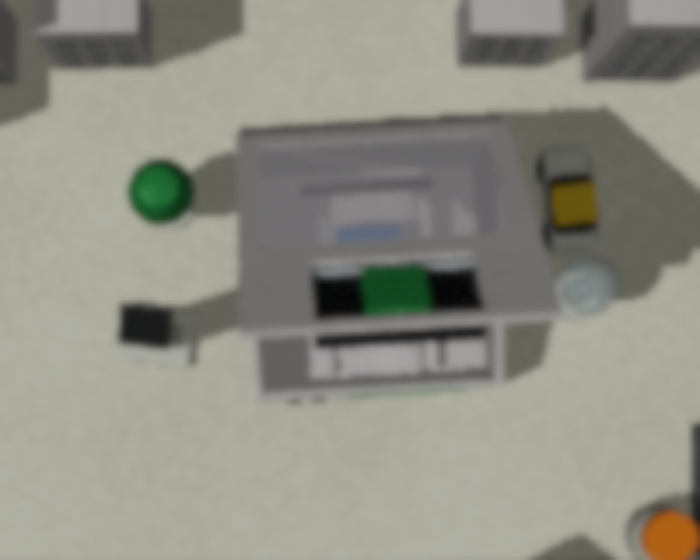

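The arm is clear. The lid stands open, the paddle is flush at (397,290), and the pack's nose edge at (370,228) is short of the stop. I'm moving in front of the box, tilted 30°.

jog_arm(
  dr=[
    [0.075,0,0],
    [0.075,0,0],
    [0.075,0,0],
    [0,0,0],
    [0,0,0],
    [0,0,0],
    [0,0,0],
    [0,0,0],
    [0,0,0],
    [0,0,0],
  ],
  slide=[
    [0,0.005,0.02],
    [0,0.005,0.02],
    [0,0.005,0.02],
    [0,0.013,0.022],
    [0,0.013,0.022],
    [0,0.013,0.022],
    [0,0.013,0.022],
    [0,0.013,0.022],
    [0,0.013,0.022],
    [0,0.013,0.022],
  ],
  gripper=[-0.15,-0.15,-0.15,-0.15,-0.15,-0.15,-0.15,-0.15,-0.15,-0.15],
)

```text
time_s: 11.9
position: [0.3872, -0.0918, 0.2731]
tool_rot: [[0.063, -0.868, 0.493], [-0.998, -0.054, 0.033], [-0.002, -0.494, -0.87]]
ft_force: [0.5, 0.1, 0.3]
grip_width: 0.0361
```

```bash
python3 - <<'E'
from kin import *
R=tool(np.radians(30))
to(B-.10*bx+.13*ez+.002*by,R)
for n,(d,h) in dict(pre=(-.062,.055),contact=(-.0537,.056),fin=(-.023,.060)).items(): print(n,R.T@(d*bx+h*ez-(-.10*bx+.13*ez)))
s=sim([((0,0,0),(0,-.0105,.041))]*5+[((0,0,0),(0,.001,.017))]*5)
E
```

```text
now [ 0.3872 -0.0918  0.2731] z [ 0.4925  0.0331 -0.8697] q [-45.0533  -6.6087 109.0446  25.5142  59.7226  31.7961] F [0.5306 0.146  0.2617] w 0.03612374736233154 t 11.9
slide(first) [ 0.0003 -0.0662  0.2022] rotvec [ 0.0073  0.0021 -0.0004] slide(after rot) [-0.0001 -0.0647  0.2026]
pre [-0.      0.0046  0.084 ]
contact [ 0.     -0.0031  0.0872]
fin [ 0.     -0.0317  0.0991]
-0.22801025849695092 0.0019 0.2427 tilt 29.6 q [-40.6  -1.2 109.9  25.9  52.2  33.2] spd 0.6 e 0.0
-0.1986403711346538 0.002 0.2122 tilt 29.6 q [-36.8   4.3 110.1  26.8  45.5  34. ] spd 0.58 e 0.0
-0.1692704837723567 0.0021 0.1817 tilt 29.6 q [-33.6   9.9 109.7  28.1  39.6  34.2] spd 0.58 e 0.0
-0.13990059641005956 0.0022 0.1512 tilt 29.6 q [-30.9  15.5 108.6  29.7  34.5  33.9] spd 0.58 e 0.0
-0.11053070904776238 0.0023 0.1208 tilt 29.6 q [-28.5  20.9 106.9  31.5  30.3  33.5] spd 0.57 e 0.0
-0.10300873165455054 0.0023 0.1055 tilt 29.6 q [-28.   23.1 106.9  33.3  28.3  31.9] spd 0.22 e 0.0
-0.09548675426133871 0.0023 0.0902 tilt 29.6 q [-27.4  25.2 106.8  35.2  26.4  30.1] spd 0.23 e 0.0
-0.08796477686812686 0.0024 0.0749 tilt 29.6 q [-26.9  27.4 106.6  37.3  24.6  28.2] spd 0.23 e 0.0
-0.08044279947491502 0.0024 0.0597 tilt 29.6 q [-26.4  29.5 106.3  39.6  23.   26.1] spd 0.23 e 0.0
-0.07292082208170317 0.0024 0.0444 tilt 29.6 q [-25.9  31.7 105.8  42.1  21.4  23.7] spd 0.22 e 0.0
```

jog_arm(
  dr=[
    [0,0,0],
    [0,0,0],
    [0,0,0],
    [0,0,0],
    [0,0,0],
    [0,0,0],
    [0,0,0],
    [0,0,0],
    [0,0,0],
    [0,0,0],
  ],
  slide=[
    [0,-0.011,0.033],
    [0,-0.011,0.034],
    [0,-0.011,0.034],
    [0,-0.011,0.034],
    [0,-0.011,0.034],
    [0,-0.011,0.034],
    [0,0,0],
    [0,0,0],
    [0,0,0],
    [0,0,0],
  ],
  gripper=[-0.15,-0.15,-0.15,-0.15,-0.15,-0.15,-0.15,-0.15,-0.15,-0.15],
)

```text
time_s: 12.9
position: [0.5442, -0.082, 0.1319]
tool_rot: [[0.062, -0.866, 0.495], [-0.998, -0.054, 0.031], [0.0, -0.496, -0.868]]
ft_force: [0.0, -0.3, -1.0]
grip_width: 0.0363
```

```bash
python3 - <<'E'
from kin import *
R=tool(np.radians(30))
to(B-.062*bx+.055*ez+.002*by,R)
a,b=snap(9); cv2.imwrite("pics/s9.png",cv2.resize(a["pixels"][100:270,140:310],None,fx=3.5,fy=3.5)); cv2.imwrite("pics/t9.png",cv2.resize(b["pixels"][90:250,180:380],None,fx=3.5,fy=3.5))
E
```

```text
now [ 0.5442 -0.082   0.1319] z [ 0.4954  0.0307 -0.8681] q [-27.7884  20.575  104.7998  29.1688  31.9793  36.7772] F [ 0.015  -0.2981 -0.9524] w 0.036332224244714884 t 12.9
slide(first) [-0.0002  0.005   0.0857] rotvec [ 0.0042 -0.0004 -0.0003] slide(after rot) [-0.0002  0.0054  0.0856]
```

View pics/s9.png

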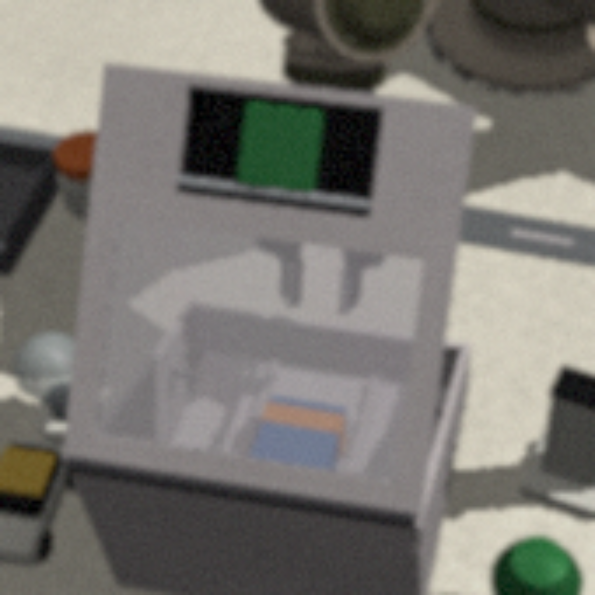

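View pics/t9.png

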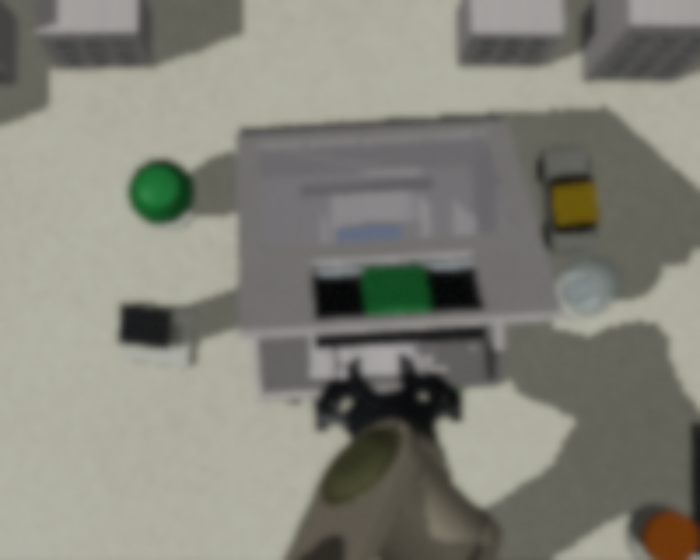

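The tips sit behind the front wall at about (290,305) and (350,310), centred on the pack, which spans x≈265–345. I'm descending behind the pack.

jog_arm(
  dr=[
    [0,0,0],
    [0,0,0],
    [0,0,0],
    [0,0,0],
    [0,0,0],
    [0,0,0],
    [0,0,0],
    [0,0,0],
    [0,0,0],
    [0,0,0],
  ],
  slide=[
    [0,0.001,0.013],
    [0,0.001,0.013],
    [0,0.001,0.013],
    [0,0.001,0.013],
    [0,0.001,0.013],
    [0,0,0.013],
    [0,0,0.008],
    [0,0,0],
    [0,0,0],
    [0,0,0],
  ],
  gripper=[-0.15,-0.15,-0.15,-0.15,-0.15,-0.15,-0.15,-0.15,-0.15,-0.15],
)

```text
time_s: 14.0
position: [0.5826, -0.0796, 0.0544]
tool_rot: [[0.062, -0.867, 0.495], [-0.998, -0.054, 0.031], [0.0, -0.496, -0.868]]
ft_force: [0.5, -0.3, -0.3]
grip_width: 0.0361
```

```bash
python3 - <<'E'
from kin import *
R=tool(np.radians(30))
to(B-.023*bx+.060*ez+.002*by,R)
from rig import observe
s=observe()
a,b=snap(10); cv2.imwrite("pics/s10.png",cv2.resize(a["pixels"][165:255,160:275],None,fx=6.5,fy=6.5,interpolation=cv2.INTER_CUBIC))
p=s["position"];R=s["tool_rot"]
for dz in(.005,.011): print((proj(a,[p+R@[sx*.018,yy,dz] for sx in(-1,1) for yy in(-.011,.011)])-[160,165])*6.5+3)
E
```

```text
now [ 0.5826 -0.0796  0.0544] z [ 0.4952  0.0309 -0.8683] q [-25.2363  31.2446 103.7625  37.9605  22.8716  28.7559] F [ 0.4737 -0.3017 -0.2556] w 0.03613835539560554 t 14.0
slide(first) [-0.0002 -0.0363  0.0143] rotvec [ 0.0045 -0.0002 -0.0002] slide(after rot) [-0.0002 -0.0363  0.0144]
[[489.3653 327.4939]
 [499.668  306.8717]
 [410.9307 315.735 ]
 [422.6782 295.4334]]
[[488.552  339.5026]
 [498.8462 318.6985]
 [410.3    327.7152]
 [422.0318 307.2324]]
```

View pics/s10.png

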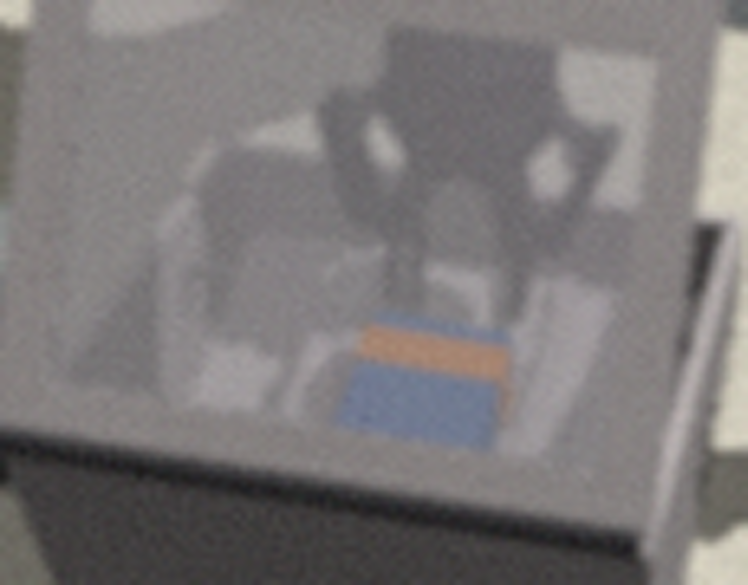

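The fingers stand just behind the pack's rear edge (378,312)–(512,332), about 3 mm too far to +y. I'll shift them and begin pushing up the ramp.

jog_arm(
  dr=[
    [0,0,0],
    [0,0,0],
    [0,0,0],
    [0,0,0],
    [0,0,0],
    [0,0,0],
    [0,0,0],
    [0,0,0],
    [0,0,0],
    [0,0,0],
  ],
  slide=[
    [0.003,0,0],
    [0,-0.0028,0.0011],
    [0,-0.0028,0.0011],
    [0,-0.0028,0.0011],
    [0,-0.0028,0.0011],
    [0,-0.0028,0.0011],
    [0,-0.0028,0.0011],
    [0,-0.0028,0.0011],
    [0,-0.0028,0.0011],
    [0,0,0],
  ],
  gripper=[-0.15,-0.15,-0.15,-0.15,-0.15,-0.15,-0.15,-0.15,-0.15,-0.15],
)

```text
time_s: 15.1
position: [0.607, -0.081, 0.0574]
tool_rot: [[0.063, -0.867, 0.495], [-0.998, -0.054, 0.031], [-0.0, -0.496, -0.868]]
ft_force: [0.1, 0.3, -0.0]
grip_width: 0.0361
```

```bash
python3 - <<'E'
from kin import *
R=tool(np.radians(30))
to(B-.023*bx+.060*ez-.001*by,R)
a,b=snap(11); cv2.imwrite("pics/s11.png",cv2.resize(a["pixels"][165:255,160:275],None,fx=6.5,fy=6.5,interpolation=cv2.INTER_CUBIC))
cv2.imwrite("pics/t11.png",cv2.resize(b["pixels"][110:220,200:370],None,fx=4.7,fy=4.7,interpolation=cv2.INTER_CUBIC))
E
```

```text
now [ 0.607  -0.081   0.0574] z [ 0.495   0.0311 -0.8683] q [-24.146   32.444   99.7495  33.5244  24.712   34.4226] F [ 0.0535  0.3249 -0.0357] w 0.036062871618699956 t 15.1
slide(first) [-0.0001 -0.0137  0.0049] rotvec [ 0.0046 -0.     -0.0002] slide(after rot) [-0.0001 -0.0137  0.0049]
```

View pics/s11.png

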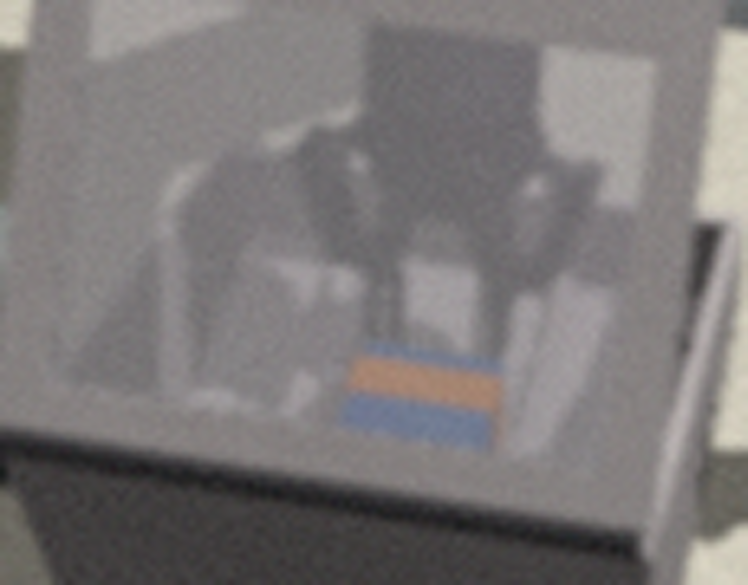

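View pics/t11.png

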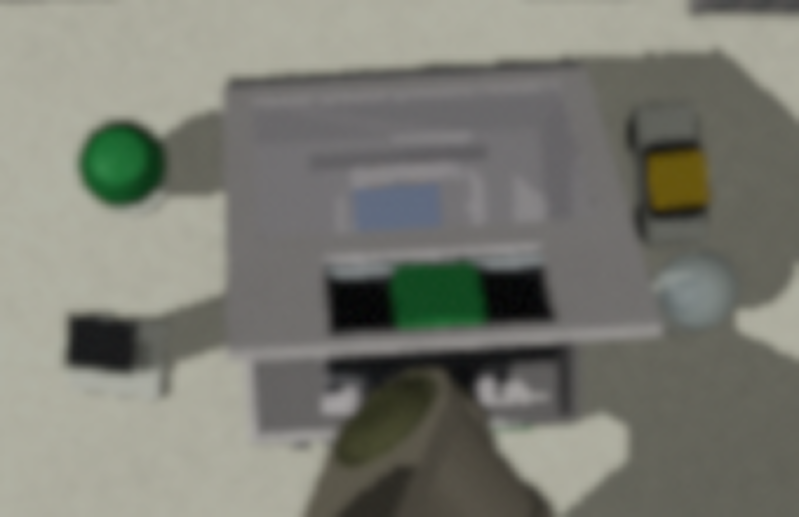

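The pack has slid about 18 mm and is still square, with about 13 mm left.

jog_arm(
  dr=[
    [0,0,0],
    [0,0,0],
    [0,0,0],
    [0,0,0],
    [0,0,0],
    [0,0,0],
    [0,0,0],
    [0,0,0],
    [0,0,0],
    [0,0,0],
  ],
  slide=[
    [0,-0.0019,0.0007],
    [0,-0.0019,0.0007],
    [0,-0.0014,0.0005],
    [0,-0.0014,0.0005],
    [0,-0.0014,0.0005],
    [0,-0.0014,0.0005],
    [0,-0.0009,0.0004],
    [0,-0.0009,0.0004],
    [0,0,0],
    [0,0,0],
  ],
  gripper=[-0.15,-0.15,-0.15,-0.15,-0.15,-0.15,-0.15,-0.15,-0.15,-0.15],
)

```text
time_s: 16.2
position: [0.6185, -0.0803, 0.0593]
tool_rot: [[0.062, -0.867, 0.495], [-0.998, -0.054, 0.031], [-0.0, -0.496, -0.868]]
ft_force: [-1.5, -0.5, -0.4]
grip_width: 0.0361
```

```bash
python3 - <<'E'
from kin import *
R=tool(np.radians(30))
to(B-.023*bx+.060*ez-.001*by,R)
a,b=snap(12); cv2.imwrite("pics/s12.png",cv2.resize(a["pixels"][165:255,160:275],None,fx=6.5,fy=6.5,interpolation=cv2.INTER_CUBIC))
cv2.imwrite("pics/t12.png",cv2.resize(b["pixels"][110:220,200:370],None,fx=4.7,fy=4.7,interpolation=cv2.INTER_CUBIC))
E
```

```text
now [ 0.6185 -0.0803  0.0593] z [ 0.4948  0.0311 -0.8684] q [-23.5241  32.9689  97.8686  31.5264  25.6112  37.0924] F [-1.5017 -0.5214 -0.4374] w 0.036145715403120456 t 16.2
slide(first) [-0.0001 -0.0029  0.0008] rotvec [ 0.0048 -0.     -0.0004] slide(after rot) [-0.0001 -0.0029  0.0009]
```

View pics/t12.png

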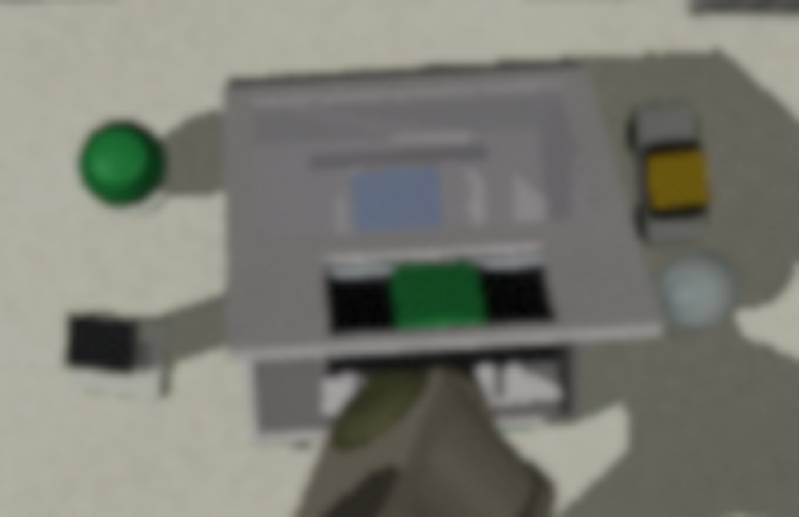

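The gap is almost closed: the nose edge is at y≈168 and the stop at ≈160. There is no stop force yet, so I'll push on in 1 mm steps.

jog_arm(
  dr=[
    [0,0,0],
    [0,0,0],
    [0,0,0],
    [0,0,0],
    [0,0,0],
    [0,0,0],
    [0,0,0],
    [0,0,0],
    [0,0,0],
    [0,0,0],
  ],
  slide=[
    [0,-0.0009,0.0003],
    [0,0,0],
    [0,-0.0009,0.0003],
    [0,0,0],
    [0,-0.0009,0.0003],
    [0,0,0],
    [0,-0.0009,0.0003],
    [0,0,0],
    [0,0,0],
    [0,0,0],
  ],
  gripper=[-0.15,-0.15,-0.15,-0.15,-0.15,-0.15,-0.15,-0.15,-0.15,-0.15],
)

```text
time_s: 17.3
position: [0.6208, -0.0799, 0.0596]
tool_rot: [[0.063, -0.868, 0.493], [-0.998, -0.054, 0.032], [-0.001, -0.494, -0.87]]
ft_force: [-11.2, -2.4, 2.4]
grip_width: 0.0363
```

jog_arm(
  dr=[
    [0,0,0],
    [0,0,0],
    [0,0,0],
    [0,0,0],
    [0,0,0],
    [0,0,0],
    [0,0,0],
    [0,0,0],
    [0,0,0],
    [0,0,0],
  ],
  slide=[
    [0,-0.0009,0.0003],
    [0,0,0],
    [0,-0.0009,0.0003],
    [0,0,0],
    [0,0,0],
    [0,0,0],
    [0,0,0],
    [0,0,0],
    [0,0,0],
    [0,0,0],
  ],
  gripper=[-0.15,-0.15,-0.15,-0.15,-0.15,-0.15,-0.15,-0.15,-0.15,-0.15],
)

```text
time_s: 18.3
position: [0.6212, -0.0797, 0.0595]
tool_rot: [[0.063, -0.869, 0.49], [-0.998, -0.054, 0.033], [-0.002, -0.491, -0.871]]
ft_force: [-21.7, -4.6, 9.5]
grip_width: 0.0364
```

```bash
python3 - <<'E'
from kin import *
R=tool(np.radians(30))
to(B-.062*bx+.055*ez-.001*by,R)
a,b=snap(13); cv2.imwrite("pics/s13.png",cv2.resize(a["pixels"][165:255,160:275],None,fx=6.5,fy=6.5,interpolation=cv2.INTER_CUBIC))
cv2.imwrite("pics/t13.png",cv2.resize(b["pixels"][110:220,200:370],None,fx=4.7,fy=4.7,interpolation=cv2.INTER_CUBIC))
E
```

```text
now [ 0.6212 -0.0797  0.0595] z [ 0.4901  0.0325 -0.871 ] q [-23.3189  33.1338  97.2221  30.4616  26.2069  38.3574] F [-21.7442  -4.5642   9.4627] w 0.03643873690353112 t 18.3
slide(first) [ 0.0003  0.036  -0.0151] rotvec [ 0.0101  0.0017 -0.0008] slide(after rot) [ 0.0003  0.0359 -0.0155]
```

View pics/t13.png

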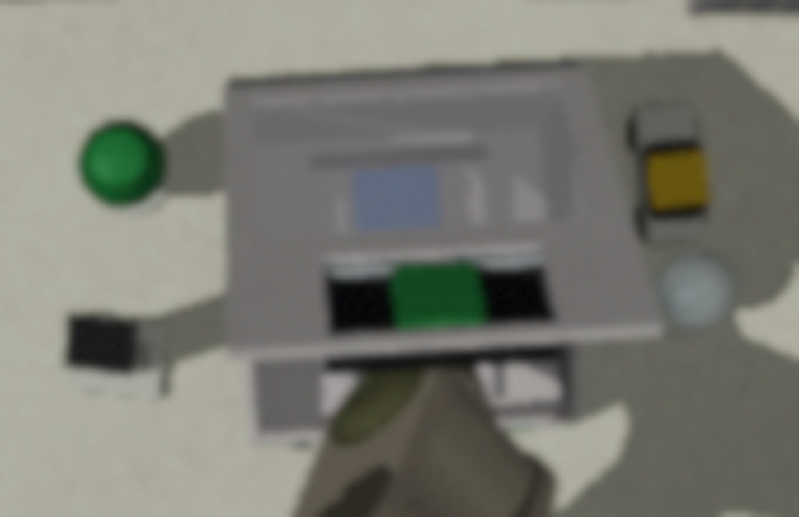

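View pics/s13.png

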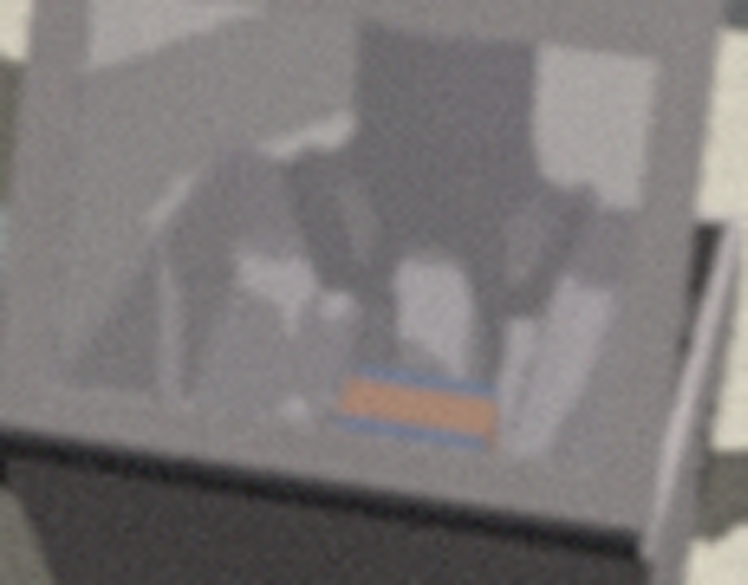

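Force rose to 22 N with only 0.4 mm of motion and the nose abuts the stop, so the pack is home. I'll back out the way I came.

jog_arm(
  dr=[
    [0,0,0],
    [0,0,0],
    [0,0,0],
    [0,0,0],
    [0,0,0],
    [0,0,0],
    [0,0,0],
    [0,0,0],
    [0,0,0],
    [0,0,0],
  ],
  slide=[
    [0,0.002,-0.0008],
    [0,0.003,-0.0012],
    [0,0.006,-0.0024],
    [0,0.006,-0.0024],
    [0,0.006,-0.0024],
    [0,0.006,-0.006],
    [0,0.003,-0.012],
    [0,0,-0.02],
    [0,0,-0.02],
    [0,0,-0.02],
  ],
  gripper=[-0.15,-0.15,-0.15,-0.15,-0.15,-0.15,-0.15,-0.15,-0.15,-0.15],
)

```text
time_s: 19.4
position: [0.5522, -0.0845, 0.1215]
tool_rot: [[0.062, -0.867, 0.495], [-0.998, -0.054, 0.031], [0.0, -0.496, -0.868]]
ft_force: [0.1, -0.1, -0.1]
grip_width: 0.0363
```

jog_arm(
  dr=[
    [0,0,0],
    [0,0,0],
    [0,0,0],
    [0,0,0],
    [0,0,0],
    [0,0,0],
    [0,0,0],
    [0,0,0],
    [0,0,0],
    [0,0,0],
  ],
  slide=[
    [0,0.008,-0.026],
    [0,0.011,-0.034],
    [0,0.011,-0.034],
    [0,0.011,-0.034],
    [0,0.011,-0.034],
    [0,0.011,-0.034],
    [0,0.011,-0.034],
    [0,0,0],
    [0,0,0],
    [0,0,0],
  ],
  gripper=[-0.15,-0.15,-0.15,-0.15,-0.15,-0.15,-0.15,-0.15,-0.15,-0.15],
)

```text
time_s: 20.4
position: [0.3751, -0.0953, 0.2827]
tool_rot: [[0.062, -0.867, 0.494], [-0.998, -0.054, 0.032], [-0.001, -0.495, -0.869]]
ft_force: [0.1, -0.3, -0.8]
grip_width: 0.0359
```

```bash
python3 - <<'E'
from kin import *
from rig import observe
s=observe();print(s["position"],s["ft_force"],s["time_s"],s["qvel"])
a,b=snap(14); cv2.imwrite("pics/s14.png",cv2.resize(a["pixels"][165:255,160:275],None,fx=6.5,fy=6.5,interpolation=cv2.INTER_CUBIC))
cv2.imwrite("pics/s14f.png",a["pixels"])
cv2.imwrite("pics/t14.png",cv2.resize(b["pixels"][110:220,200:370],None,fx=4.7,fy=4.7,interpolation=cv2.INTER_CUBIC))
B[2]=.036
c8=np.radians(8);cx=np.cos(c8)*bx+np.sin(c8)*ez;cz=-np.sin(c8)*bx+np.cos(c8)*ez
for g in(0,.005,.01):
    nose=.085-g
    P=[B+u*cx+v*by+.036*cz for u in(nose,nose-.09) for v in(.032,-.032)]
    print(g,"s",((proj(a,P)-[160,165])*6.5+3).round(0).tolist(),"t",((proj(b,P)-[200,110])*4.7+2).round(0).tolist())
E
```

```text
[ 0.37513968 -0.09530289  0.28266651] [ 0.14844161 -0.34388781 -0.79252169] 20.4 [ 0.46346377  1.08103032 -0.02400949  0.05856866  0.1250073  -0.12049016]
0 s [[447.0, 553.0], [293.0, 528.0], [495.0, 386.0], [351.0, 364.0]] t [[352.0, 162.0], [438.0, 157.0], [359.0, 284.0], [445.0, 278.0]]
0.005 s [[449.0, 543.0], [297.0, 518.0], [498.0, 378.0], [354.0, 356.0]] t [[352.0, 169.0], [439.0, 163.0], [360.0, 291.0], [446.0, 285.0]]
0.01 s [[452.0, 533.0], [300.0, 508.0], [500.0, 369.0], [357.0, 347.0]] t [[353.0, 176.0], [439.0, 170.0], [360.0, 297.0], [446.0, 292.0]]
```

View pics/s14.png

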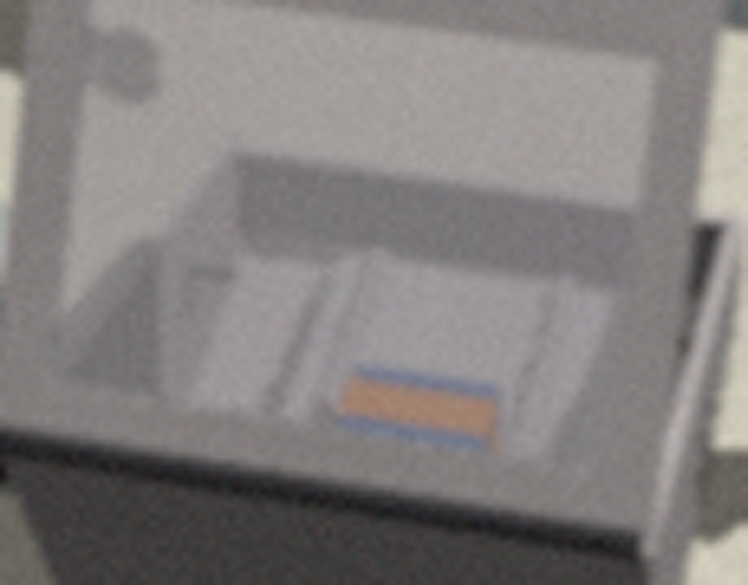

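View pics/t14.png

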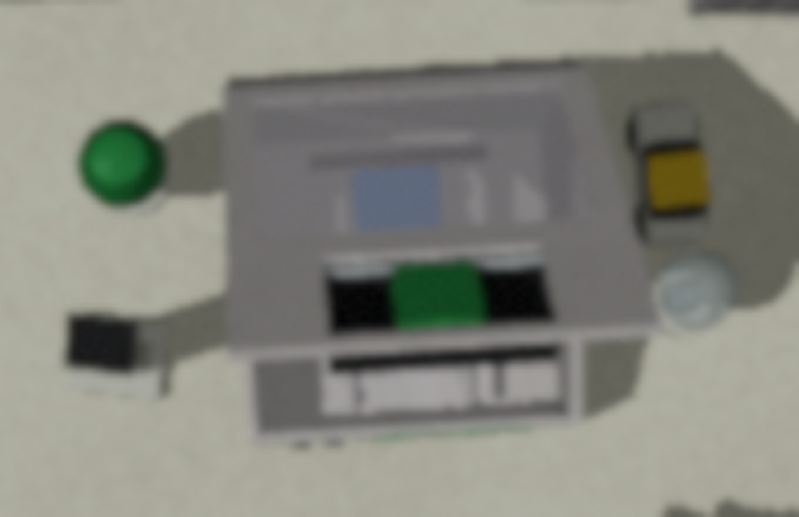

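View pics/s14f.png

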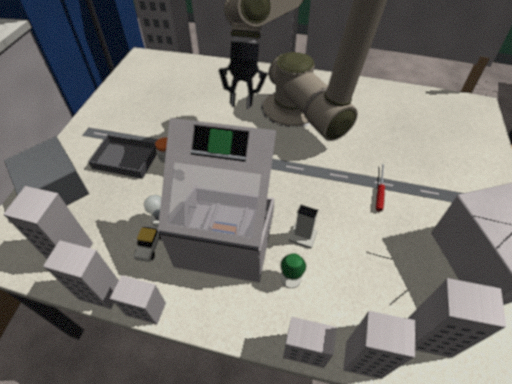

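The pack's rear top edge at (358,367)–(497,387) matches the home prediction of (351,364)–(495,386). The lid is up, the paddle is flush, the bystanders look unmoved and the arm is clear, so I'm handing in.

```bash
python3 - <<'E'
from rig import env
print(env.close_job())
E
```

```text
the job is handed in; nothing more can be done
None
```

The job is done and handed in at about 20.5 s; no verdict was reported. I pulled the paddle to trip the latch and raised the lid by it to about 1.17 rad. After letting go, I went in from the front with the tool tilted 30° and pushed the pack about 31 mm up the ramp with both fingertips.

**Pack:** at the stop the force rose from 11 N to 22 N while the tool moved only 0.4 mm. After backing out, the pack's rear edge lay within about 3 mm of where a fully home pack should appear. It looked square and centred.

**Lid, paddle and surroundings:** in the last pictures the lid stands open by itself with the paddle flush. The models and tools look unmoved, judged by eye, and the arm is clear with near-zero force.

**Disagreements:** none of the last checks failed or disagreed. During release from the paddle, joint 3 reached its lower limit (12.68°), so that withdrawal fell short (25 of 40 mm). I left along the lid instead.

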